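# Set up the yogurt maker

## Robot

A 6-joint arm with a two-finger parallel gripper is mounted at the origin on the work surface. World frame = base frame: x ahead of the robot, y to its left, z up, the work surface at z = 0. Lengths are in m, angles in degrees, forces in N, time in s.
With the tool pointing down it reaches from about 0.35 to 0.875 m from the base axis. Payload 4.2 kg.
Tool frame: the origin (TCP) lies at the very end of the fingers, on their centre line; the grasp point (between the pads) lies 19 mm behind it; z points along the fingers, y is the line along which they close (so a half turn about z gives the same grasp; the last joint's range is limited). The gripper opens to 87 mm and grips with 3 to 60 N. Pads are 19 mm wide; open, the fingers measure 117 mm over their backs; the gripper's body (75 mm by 190 mm) begins 51 mm behind the grasp point.
Start: joints at [84.431, 22.042, 0.453, 0, -68.411, -14.817], TCP at [0.218, 0.586, 0.223] pointing down, gripper open.
Joint ranges: [-179.83, 179.83], [-69.29, 118.12], [-61.27, 80.66], [-181.25, 117.63], [-171.15, -9.14], [-177.46, 177.46]. Speed limits (degrees/s): [159.86, 159.86, 180, 180, 180, 180].

## Interface

Orientations are given as a 3x3 rotation matrix whose columns are the frame's x, y, z axes.
In Python, from station import r gives the robot as it stands.
- The arm moves only by the tool jog_arm, never from a script. Its argument "plan" is text: rows parted by semicolons, each of 7 numbers parted by spaces: the shift along the tool's x, y, z normalised to -1 to 1, where 1 is 0.025 m, then the turn, a rotation vector about the tool's x, y, z normalised to -1 to 1, where 1 is 8 degrees, then the closure, from -1 (fully open) to 1 (shut). A call has exactly 10 rows; each row shifts and turns the commanded pose from where the row before left it, along the tool's axes as they then stand; what a row does not reach is not made up. A row lasts 1/10 s, in which the tool goes at most 50 mm and 8.59 degrees, less where a joint would pass 70% of its speed; a pose out of reach is approached as far as the arm can. A call with a number of a shift or a turn outside -1 to 1 is refused whole. A call with a gripper value outside its range is refused whole. The fingers move at their own pace and stop on an object; the grip force is fixed at half the most. Time passes only in rows, so rows that do not move let the fingers close, or fill a call up. It gives the time, the measured TCP pose, the force, the opening and the grip force at its end, in the units of the state.
- r.sense(): the state, without advancing time (a new reading comes with each control period).
- r.capture(name): name is "scene" or "top" or "wrist"; returns (picture, depth): 384x512x3 uint8, red, green, blue; 384x512 float32, m along the optical axis (not along the pixel's ray), 0 where there is no reading.
- r.get_calibration(name): a dict with "mtx" (3x3 intrinsics, pixels), "extrinsics" (4x4, takes a point from camera to world coordinates). Camera axes: x right, y up, looking along -z (the intrinsics and any distortion apply to the point x, -y, -z); pixel columns grow to the right and rows downward; lengths in m; the calibration is good to about 2 mm. The wrist camera is an equidistant fisheye: a pixel r from the principal point sees the ray r / f radians off the axis. A picture is of the moment at which its call begins: read the wrist's pose just before it. get_calibration takes no time and is no camera call; for the wrist camera it gives the pose at the moment of the call.
- r.finish_job(): hands the job in; it is judged then, once.
The state is a dict: "time_s": time; "joints": joint angles; "joint_velocities": joint speeds; "effort": joint torques, N m; "tcp_pos": TCP position; "ee_rot": TCP orientation; "wrist_force": force on the tool from outside, world axes, zero at the start; "moment": the same for the moment, N m; "gripper_width": opening from 0.0 (shut) to 1.0 (fully open); "gripper_force": force on a finger pad.
Only numpy, scipy, OpenCV 4.12 (cv2) and the standard library are available. Lean on these libraries where they do the work, as an engineer would, in place of code of your own. Each camera call takes 0.05 s, during which the arm holds its last target. There are 200 camera calls.

## Task

Get the yogurt maker going: swing its clear cover right open, seat the empty jar carrier fully home over the two pegs on the base, and then stand every one of the small white jars upright in the carrier, each in a compartment of its own. Then lower the cover gently until it is fully shut and, last of all, press the start button on the front ledge all the way down. Leave the honey jar, the mug and the glass where they stand.

Things in the scene. Friction and masses are not known exactly. Their poses are not given: they have to be found in the camera images.
- warmer: White base of the yogurt maker, fixed: a box 210 (x) by 258 (y) by 45 mm high with a flat deck on top, and a ledge 130 mm wide, of the same height, sticking out 82 mm on its -x side. Origin at the centre of the box's underside, z up; y runs from the cover's handle side to its hinge side.
- deck (a point): Centre of the deck's surface, 45 mm above the counter, where the seated carrier's origin comes; axes as warmer. Two upright steel pegs stand on the deck at x = 0, y = -92 and +92 mm from here: 12 mm in diameter, 22 mm tall, tapering over the top 8 mm to 5 mm.
- cover (a joint): Angle of the clear box-shaped cover: 0 = fully shut on the deck, 1.65 rad = open stop, just past upright on the base's +y side. Starts shut or ajar; the stiff hinge keeps it where it is left (some 4 N at the bar moves it). Outside 200 (x) by 236 (y) by 95 mm high, walls 4 mm, open underneath, 0.35 kg.
- cover_hinge (a point): A point on the hinge axis, at warmer x = 0, y = +122, z = 45 mm. The axis runs along the warmer's x; opening carries the cover's -y edge up and over towards +y.
- cover_bar (a point): Middle of the cover's handle: a round steel bar, 10 mm thick, 100 mm long along the warmer's x, on two end posts 45 mm off the cover's -y wall. Shut, it lies at y = -285, z = +70 mm from the hinge point; it turns with the cover (radius 293 mm) and is best pinched from above.
- start (a joint): Travel of the spring push button on the front ledge: 0 = up, 0.006 m = fully down (about 5 N); it springs back.
- start_top (a point): Centre of the top of the black start button, 30 mm in diameter, on the ledge at warmer x = -157, y = 0 (57 mm in front of the cover's wall); pressed straight down.
- carrier: Grey jar carrier, 0.28 to 0.46 kg: tray 180 (x) by 148 (y) mm, walls 24 mm high and 4 thick, floor 4, four compartments 84 (x) by 68 (y) centred at x = +-44, y = +-36. Lugs 8 mm thick at both y ends have 16 mm through holes at x = 0, y = +-92 for the pegs. Upright handle in the middle: 60 long (x), 12 thick (y), top at 75 mm. Origin: centre of underside; fits either way round.
- jar0: One of two to four identical small lidded jars: white, steel lid, round and squat, 60 mm across, 62 mm tall, 0.15 to 0.28 kg; origin at the centre of its underside, z up. None if this jar is absent.
- jar1: One of two to four identical small lidded jars: white, steel lid, round and squat, 60 mm across, 62 mm tall, 0.15 to 0.28 kg; origin at the centre of its underside, z up. None if this jar is absent.
- jar2: One of two to four identical small lidded jars: white, steel lid, round and squat, 60 mm across, 62 mm tall, 0.15 to 0.28 kg; origin at the centre of its underside, z up. None if this jar is absent.
- jar3: One of two to four identical small lidded jars: white, steel lid, round and squat, 60 mm across, 62 mm tall, 0.15 to 0.28 kg; origin at the centre of its underside, z up. None if this jar is absent.
- honey: Bystander: large amber honey jar, 76 mm across, 110 mm tall; origin under its centre.
- mug: Bystander: white mug, 80 mm across, 90 mm tall; origin under its centre.
- tumbler: Bystander: glass tumbler, 68 mm across, 100 mm tall; origin under its centre.
There are look-alikes about, which are no part of the job. What is shaped like the jar3 but yellow is not meant.

How it is judged (in metres and radians):
On the way, in this order (a step that is already met when the one before it is completed fails the run):
1. the cover is swung open, to within 0.2 rad of its stop (value of joint cover above 1.45 rad), for 0.2 s.
2. the carrier is seated fully home over both pegs, with the cover open (horizontal distance between carrier and deck below 0.005 m and z of carrier in the frame of warmer below 0.049 m and angle between the x axis of carrier and the x axis of warmer, either way round below 0.05 rad and angle between carrier's own z axis and vertical below 0.04 rad and value of joint cover above 1.2 rad), for 0.3 s.
3. every small jar stands upright in a compartment of the seated carrier (horizontal distance between carrier and deck below 0.005 m and z of carrier in the frame of warmer below 0.049 m and angle between the x axis of carrier and the x axis of warmer, either way round below 0.05 rad and angle between carrier's own z axis and vertical below 0.04 rad and x of jar0 in the frame of carrier between -0.065 and 0.065 m and y of jar0 in the frame of carrier between -0.05 and 0.05 m and z of jar0 in the frame of carrier between -0.001 and 0.009 m and angle between each of jar0, jar1, jar2, jar3's own z axis and vertical below 0.12 rad and x of jar1 in the frame of carrier between -0.065 and 0.065 m and y of jar1 in the frame of carrier between -0.05 and 0.05 m and z of jar1 in the frame of carrier between -0.001 and 0.009 m and x of jar2 in the frame of carrier between -0.065 and 0.065 m and y of jar2 in the frame of carrier between -0.05 and 0.05 m and z of jar2 in the frame of carrier between -0.001 and 0.009 m and x of jar3 in the frame of carrier between -0.065 and 0.065 m and y of jar3 in the frame of carrier between -0.05 and 0.05 m and z of jar3 in the frame of carrier between -0.001 and 0.009 m), for 0.3 s.
4. the cover is shut over them (all of step 3 and value of joint cover below 0.04 rad), for 0.3 s.
5. the start button is pressed down at least 4.5 mm, with the cover shut (value of joint start above 0.0045 m and value of joint cover below 0.04 rad), for 0.05 s.
At the end, for the whole second after the job is handed in: The carrier is down on the deck over both pegs (within 5 mm of the deck's centre, under 4 mm above it, within 0.05 rad), every small jar present stands upright (0.12 rad) on the floor of a compartment of it, the cover is shut (under 0.04 rad), and the button is up again (all of step 4 and value of joint start below 0.002 m and linear speed of carrier below 0.02 m/s); the robot touches nothing.
It fails at once if the cover is slammed: it closes faster than 1 rad/s within 0.15 rad of shut (value of joint cover below 0.15 rad and velocity of joint cover below -1 rad/s).
It fails at once if the honey jar, the mug or the tumbler is shifted by more than 40 mm (distance of any of honey, mug, tumbler from where it was at the start of the episode above 0.04 m).
Of jar0, jar1, jar2, jar3 only 2 to 4 are there at a start; the rules pass over those that are not, and their reading is None.
At some moment in a run one of jar0, jar1, jar2, jar3 may be knocked a few centimetres aside while the robot is not near it.
It also fails if it takes over 205 s, if anything falls off the work surface, if the arm or the gripper's body presses on something with over 40 N, if the wrist force passes 120 N, or if a joint passes its speed limit or range.

## Working session

There is one attempt and no reset: what is moved stays moved. The work goes in short steps, Python scripts to look and compute and a tool call to move; the robot and the scene stay as the last step left them, time stands still between calls to the robot, and variables do not carry over. Pictures are saved under pics/ and viewed, at most 15 in all, crops included, and the job is handed in when it is done.

Besides the shell and the picture viewer there is one more tool, called as name(argument=value, ...), one argument or row to a line, values as JSON. jog_arm: Moves the arm, as the interface text tells. Scaled input: -1 to 1 covers 0.025 m each way for a shift and 8 degrees each way for a turn. Its arguments: {"type":"object","properties":{"plan":{"type":"string"}},"required":["plan"]}

```bash
ls; mkdir -p pics; cat > h.py <<'E'
import numpy as np, cv2
from station import r
def cal(n):
    c=r.get_calibration(n); return np.array(c["mtx"]),np.array(c["extrinsics"])
def cloud(n,d,K,E):
    v,u=np.mgrid[0:d.shape[0],0:d.shape[1]]
    x=(u-K[0,2])/K[0,0]*d; y=(v-K[1,2])/K[1,1]*d
    p=np.stack([x,-y,-d,np.ones_like(d)],-1)@E.T
    return p[...,:3]
def ray(K,E,u,v,z):
    d=E[:3,:3]@np.array([(u-K[0,2])/K[0,0],-(v-K[1,2])/K[1,1],-1]); o=E[:3,3]
    return o+d*(z-o[2])/d[2]
E
python3 - <<'E'
from h import *
s=r.sense()
print({k:np.round(v,3).tolist() for k,v in s.items()})
for n in("scene","top"):
    p,d=r.capture(n); K,E=cal(n); print(n,K.round(1).tolist(),E.round(3).tolist(),r.get_calibration(n).keys())
    np.savez(n,p=p,d=d,K=K,E=E); cv2.imwrite(f"pics/{n}0.png",p[...,::-1])
E
```

```text
pics
{'time_s': 0.0, 'joints': [84.43, 22.093, 0.381, -0.03, -68.41, -14.817], 'joint_velocities': [0.015, 0.058, -0.055, -0.029, -0.092, 0.041], 'effort': [0.0, -39.066, 18.741, 4.22, 0.011, -0.0], 'tcp_pos': [0.217, 0.585, 0.221], 'ee_rot': [[0.937, -0.349, -0.001], [-0.349, -0.937, -0.002], [0.0, 0.002, -1.0]], 'wrist_force': [-0.415, 0.394, -0.189], 'moment': [0.015, -0.025, -0.037], 'gripper_force': 0.0, 'gripper_width': 1.003}
scene [[371.7, 0.0, 255.9], [0.0, 371.7, 191.1], [0.0, 0.0, 1.0]] [[-0.64, -0.492, 0.591, 1.179], [0.769, -0.416, 0.486, 0.448], [0.007, 0.765, 0.644, 0.801], [0.0, 0.0, 0.0, 1.0]] dict_keys(['mtx', 'extrinsics'])
top [[357.9, 0.0, 252.3], [0.0, 357.9, 187.3], [0.0, 0.0, 1.0]] [[-0.022, 0.986, -0.164, 0.396], [-1.0, -0.018, 0.022, -0.079], [0.019, 0.165, 0.986, 0.959], [0.0, 0.0, 0.0, 1.0]] dict_keys(['mtx', 'extrinsics'])
```

View pics/scene0.png

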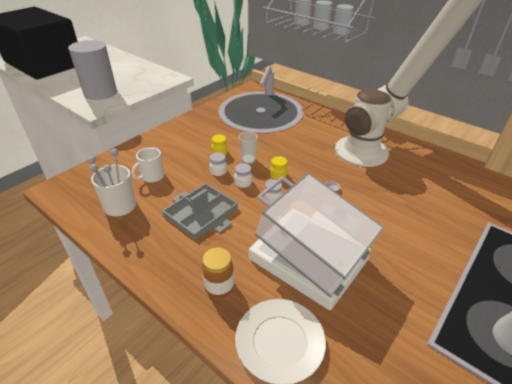

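View pics/top0.png

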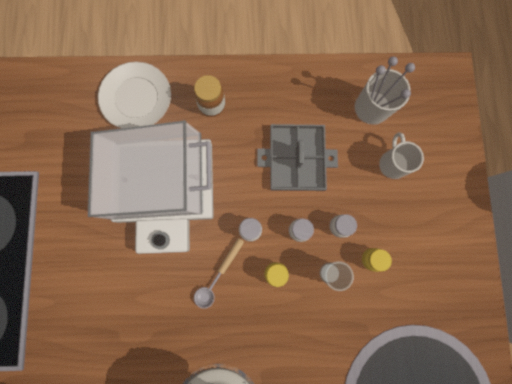

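The scene shows the cover ajar with its bar on the right in the top view (203,165), which is world -y, and the button at (160,240). The carrier is at (298,157). There are three white steel-lidded jars at (250,229), (301,230) and (343,225). The yellow ones at (277,275) and (378,260) are look-alikes. The honey jar is at (209,92), the mug at (402,158) and the tumbler at (338,276).

```bash
cat > m.py <<'E'
from h import *
D=np.load("top.npz");p,d,K,E=D["p"],D["d"],D["K"],D["E"]
P=cloud("top",d,K,E); Z=P[...,2]
hsv=cv2.cvtColor(p,cv2.COLOR_RGB2HSV)
print("table z",np.median(Z[300:340,420:470]) if 0 else np.median(Z[190:210,420:460]))
def fit(m,z,name):
    m=cv2.morphologyEx(m.astype(np.uint8),cv2.MORPH_OPEN,np.ones((3,3)))
    for c in cv2.findContours(m,cv2.RETR_EXTERNAL,cv2.CHAIN_APPROX_NONE)[0]:
        if cv2.contourArea(c)<80: continue
        w=np.array([ray(K,E,u,v,z)[:2] for u,v in c[:,0]],np.float32)
        rc=cv2.minAreaRect(w); (cx,cy),R=cv2.minEnclosingCircle(w)
        print(name,c[:,0].mean(0).round(),"rect",np.round(rc[0],4),np.round(rc[1],4),round(rc[2],2),"circ",round(cx,4),round(cy,4),round(R,4))
roi=np.zeros(d.shape,bool)
a=roi.copy();a[205:300,225:400]=1
fit(a&(Z>.052)&(Z<.075),.062,"tops")
a=roi.copy();a[110:205,250:345]=1
fit(a&(Z>.012)&(Z<.032)&(hsv[...,1]<80),.024,"carrier walls")
fit(a&(Z>.06)&(Z<.085),.075,"handle")
a=roi.copy();a[195:265,120:225]=1
fit(a&(Z>.035)&(Z<.055),.045,"ledge")
a=roi.copy();a[225:255,140:180]=1
fit(a&(p.max(2)<70),.051,"button")
print("jar z",[Z[y-3:y+4,x-3:x+4].mean().round(3) for x,y in((250,229),(301,230),(343,225))])
for x,y in((203,143),(203,150),(206,165),(206,175),(208,185)): print(x,y,P[y,x].round(3),P[y,x-15:x+10,2].round(2).tolist())
E
python3 m.py
python3 - <<'E'
import cv2,numpy as np
a=cv2.imread("pics/top0.png")
c=cv2.resize(a[110:300,80:400],None,fx=2.5,fy=2.5,interpolation=cv2.INTER_CUBIC);cv2.imwrite("pics/crop1.png",c)
E
```

```text
table z -0.0005601784574773006
tops [277. 275.] rect [ 0.3262 -0.1548] [0.0491 0.0501] 88.37 circ 0.3271 -0.1557 0.0267
tops [380. 260.] rect [ 0.3576 -0.4122] [0.0527 0.0485] 88.69 circ 0.3579 -0.4115 0.0274
tops [303. 229.] rect [ 0.4378 -0.2235] [0.0505 0.0497] 88.78 circ 0.4373 -0.2229 0.0266
tops [250. 229.] rect [ 0.4406 -0.0911] [0.0499 0.0496] 88.84 circ 0.4413 -0.0918 0.026
tops [346. 225.] rect [ 0.4456 -0.3323] [0.0505 0.0506] 86.54 circ 0.445 -0.3319 0.0272
ledge [175. 226.] rect [0.4447 0.0961] [0.1186 0.2208] 17.42 circ 0.4603 0.101 0.1172
jar z [np.float64(0.061), np.float64(0.061), np.float64(0.08)]
203 143 [0.627 0.012 0.186] [0.18, 0.17, 0.18, 0.18, 0.18, 0.18, 0.18, 0.18, 0.18, 0.18, 0.18, 0.18, 0.18, 0.19, 0.19, 0.19, 0.18, 0.19, 0.19, 0.19, 0.19, 0.19, 0.18, 0.02, 0.0]
203 150 [0.651 0.028 0.043] [0.18, 0.17, 0.17, 0.16, 0.15, 0.15, 0.14, 0.14, 0.13, 0.13, 0.12, 0.11, 0.11, 0.11, 0.05, 0.04, 0.04, 0.04, 0.19, 0.19, 0.19, 0.19, 0.18, 0.03, -0.0]
206 165 [0.577 0.005 0.186] [0.16, 0.16, 0.15, 0.14, 0.14, 0.13, 0.13, 0.12, 0.12, 0.11, 0.11, 0.04, 0.04, 0.04, 0.04, 0.19, 0.19, 0.19, 0.19, 0.19, 0.04, 0.0, -0.0, -0.0, 0.0]
206 175 [0.583 0.02  0.045] [0.96, 0.16, 0.15, 0.14, 0.14, 0.14, 0.13, 0.12, 0.12, 0.11, 0.11, 0.04, 0.04, 0.04, 0.04, 0.04, 0.18, 0.19, 0.19, 0.19, 0.04, 0.01, -0.0, -0.0, -0.0]
208 185 [0.531 0.    0.19 ] [0.15, 0.15, 0.14, 0.13, 0.13, 0.12, 0.12, 0.11, 0.11, 0.05, 0.04, 0.05, 0.05, 0.05, 0.19, 0.19, 0.19, 0.19, 0.04, 0.01, -0.0, 0.0, 0.0, -0.0, 0.0]
```

View pics/crop1.png

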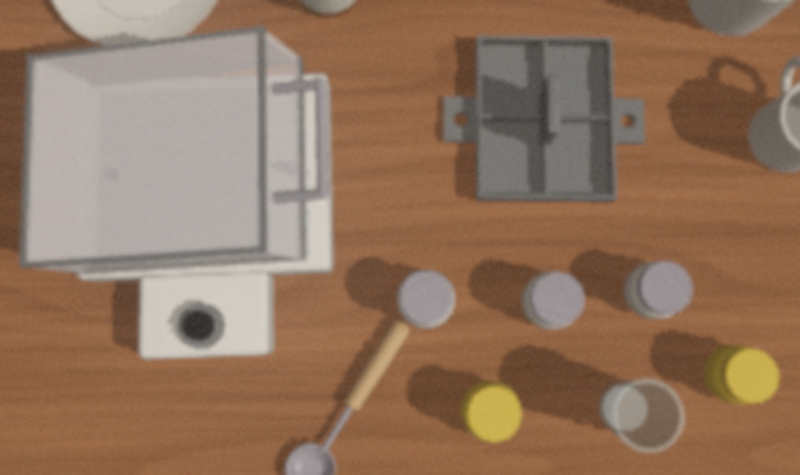

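The crop shows the white, steel-lidded jars at crop (427,298), (555,299) and (660,290), which match the description. The two yellow ones at (493,412) and (751,375) do not. The ledge's front corners are at crop (140,357) and (273,352), and the carrier's peg holes at (461,119) and (629,119).

```bash
cat > m2.py <<'E'
from m import *
print('-----')
q=lambda x,y,z: ray(K,E,80+x/2.5-.3,110+y/2.5-.3,z)[:2].round(4)
for n,x,y,z in(("ledgeL",140,357,.045),("ledgeR",273,352,.045),("baseR far",328,75,.045),("baseR near",332,270,.045),("btn",198,325,.05),("c1",477,38,.024),("c2",612,38,.024),("c3",616,199,.024),("c4",478,199,.024),("h1",461,119,.024),("h2",629,119,.024),("hd1",549,80,.075),("hd2",556,135,.075)): print(n,q(x,y,z))
m=(P[...,0]>.5)&(P[...,0]<.66)&(P[...,1]>-.04)&(P[...,1]<.02)&(Z>.165)&(Z<.21)
b=P[m]; rc=cv2.minAreaRect(b[:,:2].astype(np.float32)); print("bar",rc,np.median(b[:,2]),len(b))
S=np.load("scene.npz"); Q=cloud("scene",S["d"],S["K"],S["E"])
m=(Q[...,0]>.5)&(Q[...,0]<.66)&(Q[...,1]>-.04)&(Q[...,1]<.03)&(Q[...,2]>.15)&(Q[...,2]<.21)
b=Q[m];print("scene bar",len(b),b.min(0),b.max(0),np.median(b,0))
m=(Q[...,0]>.62)&(Q[...,0]<.72)&(Q[...,1]>-.35)&(Q[...,1]<-.1)&(Q[...,2]>.065)&(Q[...,2]<.09)
m=(Q[...,0]>.5)&(Q[...,0]<.72)&(Q[...,1]>-.35)&(Q[...,1]<-.1)&(Q[...,2]>.06)&(Q[...,2]<.09)
b=Q[m];print("scene handle",len(b),b.min(0),b.max(0),np.median(b,0))
for x,y in((250,229),(303,229),(346,225)): print(Z[y-8:y+9:4,x-8:x+9:4].round(3).tolist())
E
python3 m2.py | sed -n '/-----/,$p'
```

```text
-----
ledgeL [0.3889 0.1954]
ledgeR [0.3909 0.063 ]
baseR far [0.6781 0.0072]
baseR near [0.4719 0.0037]
btn [0.4192 0.1372]
c1 [ 0.7239 -0.1534]
c2 [ 0.7217 -0.3015]
c3 [ 0.543  -0.2959]
c4 [ 0.5458 -0.1491]
h1 [ 0.6332 -0.1335]
h2 [ 0.6302 -0.3149]
hd1 [ 0.6599 -0.222 ]
hd2 [ 0.602  -0.2266]
bar ((0.5772354602813721, 0.0073172785341739655), (0.11002924293279648, 0.023176100105047226), 0.10376664996147156) 0.18667310560372852 273
scene bar 192 [ 0.52370788 -0.00173908  0.17475777] [0.63393851 0.02987823 0.19209246] [0.58460407 0.0066943  0.18700839]
scene handle 120 [ 0.60699961 -0.22957928  0.06000555] [ 0.66735743 -0.21414217  0.07800629] [ 0.64063969 -0.21905704  0.07307094]
[[-0.003, 0.058, 0.059, 0.062, 0.034], [0.062, 0.062, 0.062, 0.061, 0.06], [0.06, 0.06, 0.061, 0.06, 0.063], [0.063, 0.064, 0.062, 0.061, 0.059], [0.03, 0.058, 0.062, 0.062, 0.036]]
[[0.033, 0.058, 0.06, 0.062, -0.002], [0.062, 0.06, 0.061, 0.062, 0.06], [0.062, 0.059, 0.063, 0.062, 0.062], [0.061, 0.062, 0.06, 0.061, 0.062], [0.037, 0.061, 0.06, 0.06, -0.002]]
[[0.035, 0.064, 0.062, 0.061, -0.002], [0.062, 0.062, 0.062, 0.062, 0.063], [0.059, 0.061, 0.061, 0.06, 0.061], [0.063, 0.063, 0.062, 0.065, 0.06], [0.04, 0.062, 0.059, 0.062, 0.0]]
```

jog_arm(
  plan="0 0 -1 0 0 -0.89 0.15; 0 0 -1 0 0 -0.89 0.15; 0 0 -1 0 0 -0.89 0.15; 0.585 0.985 0 0 0 0 0.15; 0.585 0.985 0 0 0 0 0.15; 0.585 0.985 0 0 0 0 0.15; 0.585 0.985 0 0 0 0 0.15; 0.585 0.985 0 0 0 0 0.15; 0.585 0.985 0 0 0 0 0.15; 0.585 0.985 0 0 0 0 0.15",
)

```text
time_s: 1.1
tcp_pos: [0.3233, 0.4139, 0.2971]
ee_rot: [[1.0, 0.017, -0.001], [0.017, -1.0, -0.001], [-0.001, 0.001, -1.0]]
wrist_force: [-0.1, -0.3, 0.5]
gripper_width: 0.428
gripper_force: 0.0
```

jog_arm(
  plan="0.585 0.985 0 0 0 0 0.15; 0.585 0.985 0 0 0 0 0.15; 0.585 0.985 0 0 0 0 0.15; 0.585 0.985 0 0 0 0 0.15; 0.585 0.985 0 0 0 0 0.15; 0.585 0.985 0 0 0 0 0.15; 0.585 0.985 0 0 0 0 0.15; 0.585 0.985 0 0 0 0 0.15; 0.585 0.985 0 0 0 0 0.15; 0.585 0.985 0 0 0 0 0.15",
)

```text
time_s: 2.1
tcp_pos: [0.4736, 0.1703, 0.2972]
ee_rot: [[1.0, 0.017, -0.001], [0.017, -1.0, -0.0], [-0.001, 0.0, -1.0]]
wrist_force: [0.5, -0.5, 0.5]
gripper_width: 0.424
gripper_force: 0.0
```

jog_arm(
  plan="0.585 0.985 0 0 0 0 0.15; 0.585 0.985 0 0 0 0 0.15; 0.585 0.985 0 0 0 0 0.15; 0.585 0.985 0 0 0 0 0.15; 0.585 0.985 0 0 0 0 0.15; 0.585 0.985 0 0 0 0 0.15; 0.585 0.985 0 0 0 0 0.15; 0 0 0 0 0 0 0.15; 0 0 0 0 0 0 0.15; 0 0 0 0 0 0 0.15",
)

```text
time_s: 3.1
tcp_pos: [0.5782, 0.0014, 0.2973]
ee_rot: [[1.0, 0.018, -0.001], [0.018, -1.0, 0.0], [-0.001, -0.0, -1.0]]
wrist_force: [0.4, 0.1, -0.3]
gripper_width: 0.428
gripper_force: 0.0
```

```bash
cat > look.py <<'E'
from h import *
import sys
# look.py cam tag [crop x0 y0 x1 y1]
s=r.sense(); print(np.round(s["tcp_pos"],4),np.round(s["ee_rot"],3).tolist(),s["time_s"])
n,t=sys.argv[1:3]; K,E=cal(n); p,d=r.capture(n); np.savez(f"{n}_{t}",p=p,d=d,K=K,E=E); cv2.imwrite(f"pics/{n}_{t}.png",p[...,::-1])
E
python3 look.py wrist a
```

```text
[0.5782 0.0014 0.2973] [[1.0, 0.018, -0.001], [0.018, -1.0, 0.0], [-0.001, -0.0, -1.0]] 3.1
```

View pics/wrist_a.png

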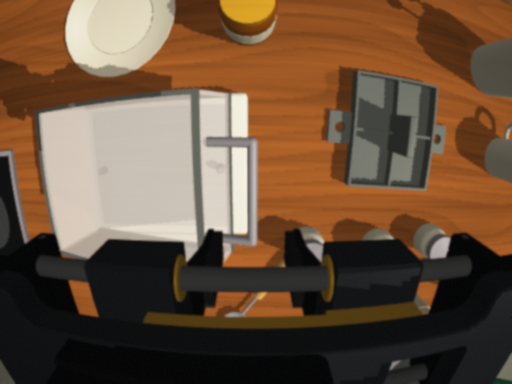

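The wrist view shows the bar at column 253, centred between the fingers at columns 212 and 295. I go down and pinch it.

jog_arm(
  plan="0 0 0.9 0 0 0 0.15; 0 0 0.9 0 0 0 0.15; 0 0 0.9 0 0 0 0.15; 0 0 0.9 0 0 0 0.15; 0 0 0.6 0 0 0 0.15; 0 0 0.6 0 0 0 0.15; 0 0 0.4 0 0 0 0.15; 0 0 0 0 0 0 0.15; 0 0 0 0 0 0 1; 0 0 0 0 0 0 1",
)

```text
time_s: 4.15
tcp_pos: [0.5793, 0.0012, 0.1686]
ee_rot: [[1.0, 0.017, 0.002], [0.017, -1.0, 0.0], [0.002, -0.0, -1.0]]
wrist_force: [0.0, 0.6, -0.5]
gripper_width: 0.319
gripper_force: 0.0
```

jog_arm(
  plan="0 0 0 0 0 0 1; 0 0 0 0 0 0 1; 0 0 0 0 0 0 1; 0 0 0 0 0 0 1; 0 0 0 0 0 0 1; 0 0 0 0 0 0 1; 0 0 0 0 0 0 1; 0 0 0 0 0 0 1; 0 0 0 0 0 0 1; 0 0 0 0 0 0 1",
)

```text
time_s: 5.15
tcp_pos: [0.5789, 0.0023, 0.1672]
ee_rot: [[1.0, 0.017, 0.001], [0.017, -1.0, 0.002], [0.001, -0.002, -1.0]]
wrist_force: [0.7, 5.1, -2.1]
gripper_width: 0.103
gripper_force: 30.0
```

```bash
python3 - <<'E'
import numpy as np
a=np.deg2rad(28.9+4*np.arange(20)); y=-.292*np.cos(a); z=.292*np.sin(a)
print("; ".join(f"0 {-u/.025:.3f} {-w/.025:.3f} 0 0 0 1" for u,w in zip(np.diff(y),np.diff(z))))
E
```

```text
0 -0.419 -0.700 0 0 0 1; 0 -0.466 -0.669 0 0 0 1; 0 -0.512 -0.634 0 0 0 1; 0 -0.555 -0.597 0 0 0 1; 0 -0.595 -0.557 0 0 0 1; 0 -0.633 -0.514 0 0 0 1; 0 -0.667 -0.469 0 0 0 1; 0 -0.698 -0.421 0 0 0 1; 0 -0.726 -0.371 0 0 0 1; 0 -0.750 -0.320 0 0 0 1; 0 -0.770 -0.267 0 0 0 1; 0 -0.787 -0.212 0 0 0 1; 0 -0.800 -0.157 0 0 0 1; 0 -0.809 -0.101 0 0 0 1; 0 -0.814 -0.044 0 0 0 1; 0 -0.815 0.013 0 0 0 1; 0 -0.812 0.070 0 0 0 1; 0 -0.805 0.126 0 0 0 1; 0 -0.795 0.182 0 0 0 1
```

jog_arm(
  plan="0 -0.42 -0.70 0 0 0 1; 0 -0.47 -0.67 0 0 0 1; 0 -0.51 -0.63 0 0 0 1; 0 -0.56 -0.60 0 0 0 1; 0 -0.60 -0.56 0 0 0 1; 0 -0.63 -0.51 0 0 0 1; 0 -0.67 -0.47 0 0 0 1; 0 0 0 0 0 0 1; 0 0 0 0 0 0 1; 0 0 0 0 0 0 1",
)

```text
time_s: 6.15
tcp_pos: [0.5774, 0.0957, 0.2735]
ee_rot: [[1.0, 0.017, 0.003], [0.017, -1.0, -0.003], [0.002, 0.003, -1.0]]
wrist_force: [-0.6, -2.8, 5.6]
gripper_width: 0.105
gripper_force: 30.0
```

jog_arm(
  plan="0 -0.70 -0.42 0 0 0 1; 0 -0.73 -0.37 0 0 0 1; 0 -0.75 -0.32 0 0 0 1; 0 -0.77 -0.27 0 0 0 1; 0 -0.79 -0.21 0 0 0 1; 0 -0.80 -0.16 0 0 0 1; 0 -0.81 -0.10 0 0 0 1; 0 -0.81 -0.04 0 0 0 1; 0 0 0 0 0 0 1; 0 0 0 0 0 0 1",
)

```text
time_s: 7.15
tcp_pos: [0.5752, 0.2522, 0.3227]
ee_rot: [[1.0, 0.019, 0.006], [0.019, -1.0, 0.002], [0.006, -0.002, -1.0]]
wrist_force: [-4.2, 1.7, 10.7]
gripper_width: 0.104
gripper_force: 30.0
```

jog_arm(
  plan="0 -0.81 0.01 0 0 0 1; 0 -0.81 0.07 0 0 0 1; 0 -0.80 0.13 0 0 0 1; 0 -0.60 0.13 0 0 0 1; 0 0 0 0 0 0 1; 0 0 0 0 0 0 1; 0 0 0 0 0 0 1; 0 0 0 0 0 0 1; 0 0 0 0 0 0 1; 0 0 0 0 0 0 1",
)

```text
time_s: 8.15
tcp_pos: [0.5739, 0.3288, 0.3138]
ee_rot: [[1.0, 0.019, 0.006], [0.019, -1.0, 0.006], [0.006, -0.006, -1.0]]
wrist_force: [-3.2, 5.0, 9.3]
gripper_width: 0.098
gripper_force: 30.0
```

jog_arm(
  plan="0 0 0 0 0 0 0.15; 0 0 0 0 0 0 0.15; 0 0 0 0 0 0 0.15; 0 0 0 0 0 0 0.15; 0 0 -0.5 0 0 0 0.15; 0 0 -1 0 0 0 0.15; 0 0 -1 0 0 0 0.15; 0 0 -1 0 0 0 0.15; 0.08 0.9 0 0 0 0 0.15; 0.08 0.9 0 0 0 0 0.15",
)

```text
time_s: 9.15
tcp_pos: [0.5779, 0.2811, 0.3978]
ee_rot: [[1.0, 0.018, 0.001], [0.018, -1.0, 0.001], [0.001, -0.001, -1.0]]
wrist_force: [-0.2, -0.3, -0.3]
gripper_width: 0.427
gripper_force: 0.0
```

jog_arm(
  plan="0.08 0.9 0 0 0 0 0.15; 0.08 0.9 0 0 0 0 0.15; 0.08 0.9 0 0 0 0 0.15; 0.08 0.9 0 0 0 0 0.15; 0.08 0.9 0 0 0 0 0.15; 0.08 0.9 0 0 0 0 0.15; 0.08 0.9 0 0 0 0 0.15; 0.08 0.9 0 0 0 0 0.15; 0.08 0.9 0.5 0 0 0 0.15; 0.08 0.9 0.5 0 0 0 0.15",
)

```text
time_s: 10.15
tcp_pos: [0.6009, 0.0547, 0.3714]
ee_rot: [[1.0, 0.016, -0.001], [0.016, -1.0, -0.0], [-0.001, 0.0, -1.0]]
wrist_force: [0.4, -0.1, 0.1]
gripper_width: 0.424
gripper_force: 0.0
```

jog_arm(
  plan="0.08 0.9 0.7 0 0 0.3 0.15; 0.08 0.9 0.7 0 0 0 0.15; 0.08 0.9 0.7 0 0 0 0.15; 0.08 0.9 0.7 0 0 0 0.15; 0.08 0.9 0.7 0 0 0 0.15; 0.08 0.9 0.7 0 0 0 0.15; 0.08 0.9 0.7 0 0 0 0.15; 0.08 0.9 0.7 0 0 0 0.15; 0.08 0.9 0.5 0 0 0 0.15; 0.08 0.9 0.5 0 0 0 0.15",
)

```text
time_s: 11.15
tcp_pos: [0.6151, -0.1703, 0.2057]
ee_rot: [[1.0, -0.026, -0.003], [-0.026, -1.0, 0.0], [-0.003, -0.0, -1.0]]
wrist_force: [0.1, 0.6, -0.2]
gripper_width: 0.425
gripper_force: 0.0
```

```bash
python3 look.py scene b >/dev/null; python3 look.py top b; python3 - <<'E'
import cv2
a=cv2.imread("pics/top_b.png")[60:300,60:360]; b=cv2.imread("pics/scene_b.png")[130:300,150:400]
cv2.imwrite("pics/crop2.png",cv2.resize(a,None,fx=2.5,fy=2.5,interpolation=cv2.INTER_CUBIC))
E
```

```text
[ 0.6139 -0.1728  0.203 ] [[1.0, -0.029, -0.007], [-0.029, -1.0, 0.0], [-0.007, -0.0, -1.0]] 11.2
```

View pics/crop2.png

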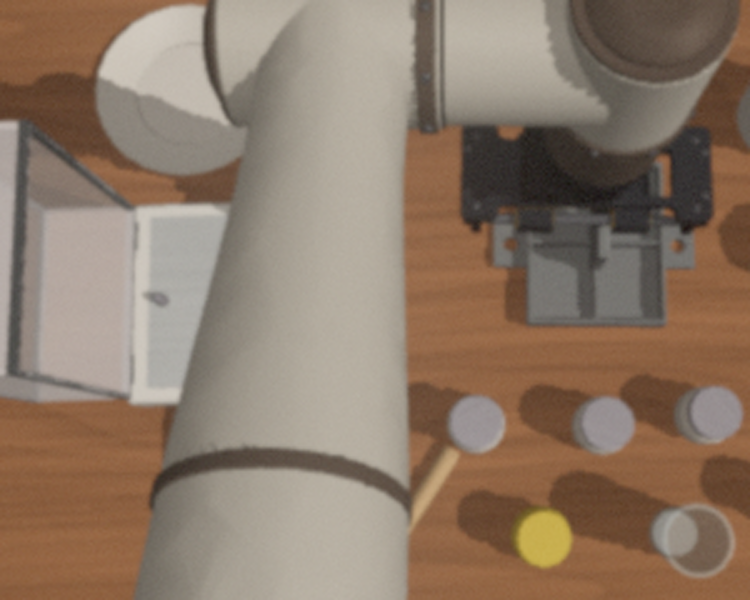

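The cover now stands open. In the crop the +y peg shows at (157,297), while the arm hides the other peg. I check for both pegs in the scene view already taken.

```bash
python3 - <<'E'
import cv2
b=cv2.imread("pics/scene_b.png")[150:310,210:410]
cv2.imwrite("pics/crop3.png",cv2.resize(b,None,fx=3.5,fy=3.5,interpolation=cv2.INTER_CUBIC))
E
```

```text
(no output)
```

View pics/crop3.png

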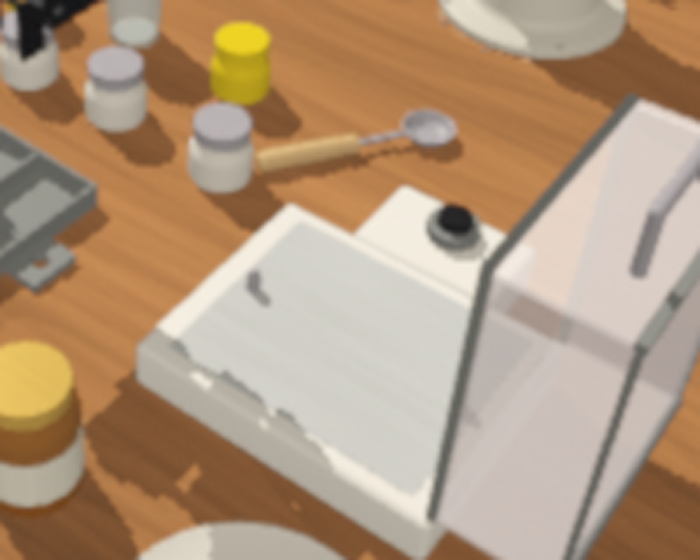

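```bash
python3 - <<'E'
from h import *
S=np.load("scene_b.npz");T=np.load("top_b.npz")
f=lambda D,x,y,z:ray(D["K"],D["E"],x,y,z)[:2].round(4)
s=lambda x,y,z:f(S,210+x/3.5-.36,150+y/3.5-.36,z); t=lambda x,y,z:f(T,60+x/2.5-.3,60+y/2.5-.3,z)
print("peg- tip",s(252,276,.066),"corner -x-y",s(292,205,.045),"+x-y",s(137,350,.045),"btn",s(457,218,.058),"peg+ base",t(163,297,.045),"tip",t(149,296,.066))
print("btn z", (lambda Q:Q[209:215,337:344,2].round(3))(cloud("",S["d"],S["K"],S["E"])))
print("base L bottom corner top cam", t(133,205,.045),t(133,403,.045))
T0=np.load("top.npz"); 
for z in(.05,.055,.06): print("btn top cam",z,ray(T0["K"],T0["E"],159.2,239.6,z)[:2].round(4))
Q=cloud("",S["d"],S["K"],S["E"]); m=(Q[...,2]>.05)&(Q[...,2]<.075)&(abs(Q[...,0]-.576)<.05)&(Q[...,1]>.01)&(Q[...,1]<.09); print(np.argwhere(m).mean(0),Q[m].round(3)[:20].tolist())
E
```

```text
peg- tip [0.5812 0.0489] corner -x-y [0.4743 0.0132] +x-y [0.6831 0.0174] btn [0.4106 0.1351] peg+ base [0.5777 0.2291] tip [0.5748 0.2361]
btn z [[0.065 0.069 0.068 0.069 0.069 0.067 0.001]
 [0.068 0.067 0.066 0.068 0.067 0.068 0.069]
 [0.068 0.067 0.071 0.068 0.069 0.065 0.067]
 [0.067 0.067 0.068 0.067 0.068 0.069 0.069]
 [0.067 0.067 0.071 0.067 0.066 0.067 0.068]
 [0.066 0.066 0.069 0.067 0.068 0.071 0.067]]
base L bottom corner top cam [0.6768 0.264 ] [0.4689 0.2553]
btn top cam 0.05 [0.4194 0.1365]
btn top cam 0.055 [0.4193 0.1353]
btn top cam 0.06 [0.4191 0.1341]
[229.92 281.2 ] [[0.573, 0.027, 0.051], [0.58, 0.045, 0.068], [0.578, 0.048, 0.069], [0.58, 0.042, 0.062], [0.581, 0.047, 0.067], [0.579, 0.048, 0.065], [0.577, 0.051, 0.066], [0.582, 0.044, 0.061], [0.58, 0.046, 0.061], [0.58, 0.049, 0.063], [0.577, 0.051, 0.062], [0.583, 0.045, 0.06], [0.583, 0.049, 0.061], [0.579, 0.049, 0.059], [0.577, 0.051, 0.058], [0.564, 0.056, 0.051], [0.582, 0.045, 0.054], [0.583, 0.048, 0.057], [0.581, 0.051, 0.057], [0.579, 0.052, 0.056]]
```

jog_arm(
  plan="0.4 0.9 0 0 0 0 0.15; 0.3 0.9 0 0 0 0 0.15; 0 0 1 0 0 0 0.15; 0 0 1 0 0 0 0.15; 0 0 1 0 0 0 0.15; 0 0 1 0 0 0 0.15; 0 0 0 0 0 0 0.15; 0 0 0 0 0 0 0.15; 0 0 0 0 0 0 0.15; 0 0 0 0 0 0 0.15",
)

```text
time_s: 12.25
tcp_pos: [0.6343, -0.2137, 0.1093]
ee_rot: [[1.0, -0.025, 0.003], [-0.025, -1.0, -0.001], [0.003, 0.0, -1.0]]
wrist_force: [0.5, 0.3, -0.1]
gripper_width: 0.425
gripper_force: 0.0
```

```bash
python3 look.py wrist c
```

```text
[ 0.6343 -0.2137  0.1093] [[1.0, -0.025, 0.003], [-0.025, -1.0, -0.001], [0.003, 0.0, -1.0]] 12.25
```

View pics/wrist_c.png

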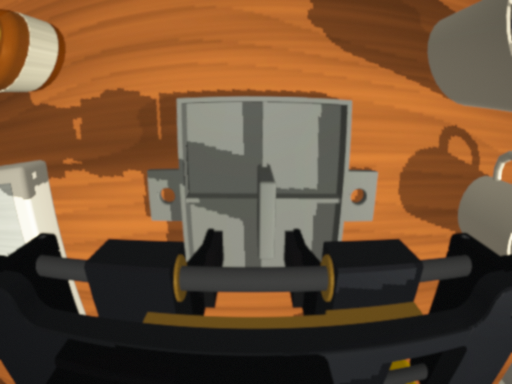

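The handle shows at column 267 and the finger centre at 254, so I need to shift about 9 mm towards -y before going down.

jog_arm(
  plan="-0.1 0.39 0 0 0 0 0.15; 0 0 0 0 0 0 0.15; 0 0 0.8 0 0 0 0.15; 0 0 0.8 0 0 0 0.15; 0 0 0.8 0 0 0 0.15; 0 0 0.5 0 0 0 0.15; 0 0 0 0 0 0 0.15; 0 0 0 0 0 0 1; 0 0 0 0 0 0 1; 0 0 0 0 0 0 1",
)

```text
time_s: 13.3
tcp_pos: [0.6315, -0.2233, 0.0361]
ee_rot: [[1.0, -0.025, 0.002], [-0.025, -1.0, -0.0], [0.002, 0.0, -1.0]]
wrist_force: [-0.2, 0.0, 0.5]
gripper_width: 0.236
gripper_force: 0.0
```

jog_arm(
  plan="0 0 0 0 0 0 1; 0 0 0 0 0 0 1; 0 0 0 0 0 0 1; 0 0 0 0 0 0 1; 0 0 0 0 0 0 1; 0 0 0 0 0 0 1; 0 0 0 0 0 0 1; 0 0 0 0 0 0 1; 0 0 0 0 0 0 1; 0 0 0 0 0 0 1",
)

```text
time_s: 14.3
tcp_pos: [0.6312, -0.2231, 0.0357]
ee_rot: [[1.0, -0.025, 0.001], [-0.025, -1.0, -0.0], [0.001, 0.0, -1.0]]
wrist_force: [-0.7, 1.9, 5.0]
gripper_width: 0.136
gripper_force: 30.0
```

jog_arm(
  plan="0 0 -0.5 0 0 0 1; 0 0 -0.8 0 0 0 1; 0 0 -1 0 0 0 1; 0 0 -1 0 0 0 1; 0 0 -1 0 0 0 1; 0 0 -0.7 0 0 -0.29 1; -0.125 -0.5 0 0 0 0 1; -0.125 -0.7 0 0 0 0 1; -0.125 -0.9 0 0 0 0 1; -0.125 -0.9 0 0 0 0 1",
)

```text
time_s: 15.3
tcp_pos: [0.6148, -0.1462, 0.1572]
ee_rot: [[1.0, 0.015, -0.005], [0.015, -1.0, 0.001], [-0.005, -0.001, -1.0]]
wrist_force: [0.4, -0.1, -3.7]
gripper_width: 0.132
gripper_force: 30.0
```

jog_arm(
  plan="-0.15 -1 0 0 0 0 1; -0.15 -1 0 0 0 0 1; -0.15 -1 0 0 0 0 1; -0.15 -1 0 0 0 0 1; -0.15 -1 0 0 0 0 1; -0.15 -1 0 0 0 0 1; -0.15 -1 0 0 0 0 1; -0.15 -1 0 0 0 0 1; -0.15 -1 0 0 0 0 1; -0.15 -1 0 0 0 0 1",
)

```text
time_s: 16.3
tcp_pos: [0.5729, 0.1026, 0.1576]
ee_rot: [[1.0, 0.016, -0.005], [0.016, -1.0, -0.001], [-0.005, 0.001, -1.0]]
wrist_force: [-0.4, -0.2, -3.7]
gripper_width: 0.139
gripper_force: 30.0
```

jog_arm(
  plan="0 -0.7 0 0 0 0 1; 0 -0.4 0 0 0 0 1; 0 0 0 0 0 0 1; 0 0 0 0 0 0 1; 0 0 0 0 0 0 1; 0 0 0 0 0 0 1; 0 0 0 0 0 0 1; 0 0 0 0 0 0 1; 0 0 0 0 0 0 1; 0 0 0 0 0 0 1",
)

```text
time_s: 17.3
tcp_pos: [0.5752, 0.1284, 0.1598]
ee_rot: [[1.0, 0.015, 0.0], [0.015, -1.0, 0.0], [0.0, -0.0, -1.0]]
wrist_force: [-0.4, -0.2, -3.8]
gripper_width: 0.138
gripper_force: 30.0
```

```bash
python3 look.py wrist d; python3 look.py scene d >/dev/null;  python3 - <<'E'
import cv2,numpy as np
a=cv2.imread("pics/wrist_d.png")[80:300]; b=cv2.imread("pics/scene_d.png")[150:310,220:400]
a=cv2.resize(a,(791,340)); b=cv2.resize(b,None,fx=1.6,fy=1.6)
c=np.zeros((600,791,3),np.uint8); c[:340]=a; c[342:342+b.shape[0],:b.shape[1]]=b[:258]
cv2.imwrite("pics/mix_d.png",c)
E
```

```text
[0.5752 0.1284 0.1598] [[1.0, 0.015, 0.0], [0.015, -1.0, 0.0], [0.0, -0.0, -1.0]] 17.3
```

View pics/mix_d.png

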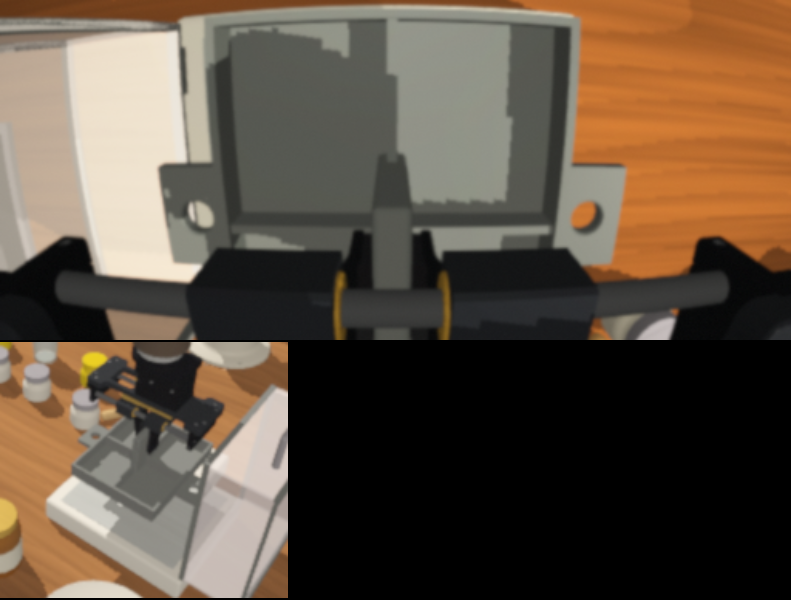

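The carrier hangs level over the deck, with its holes at mix (203,213) and (587,216). I shift 8 mm to +y, then lower slowly and watch the force.

jog_arm(
  plan="0.03 -0.32 0 0 0 0 1; 0 0 0.7 0 0 0 1; 0 0 0.7 0 0 0 1; 0 0 0.5 0 0 0 1; 0 0 0.1 0 0 0 1; 0 0 0.1 0 0 0 1; 0 0 0.1 0 0 0 1; 0 0 0.1 0 0 0 1; 0 0 0 0 0 0 1; 0 0 0 0 0 0 1",
)

```text
time_s: 18.4
tcp_pos: [0.576, 0.1366, 0.1026]
ee_rot: [[1.0, 0.016, 0.001], [0.016, -1.0, 0.0], [0.001, -0.0, -1.0]]
wrist_force: [0.1, -0.2, -3.8]
gripper_width: 0.138
gripper_force: 30.0
```

jog_arm(
  plan="0 0 0.08 0 0 0 1; 0 0 0.08 0 0 0 1; 0 0 0.08 0 0 0 1; 0 0 0 0 0 0 1; 0 0 0 0 0 0 1; 0 0 0 0 0 0 1; 0 0 0 0 0 0 1; 0 0 0 0 0 0 1; 0 0 0 0 0 0 1; 0 0 0 0 0 0 1",
)

```text
time_s: 19.4
tcp_pos: [0.575, 0.1372, 0.0972]
ee_rot: [[1.0, 0.016, -0.001], [0.016, -1.0, 0.001], [-0.001, -0.001, -1.0]]
wrist_force: [-5.3, 2.4, 4.3]
gripper_width: 0.142
gripper_force: 30.0
```

jog_arm(
  plan="-0.1 -0.04 0 0 0 0 1; 0 0 0 0 0 0 1; 0 0 0.08 0 0 0 1; 0 0 0.08 0 0 0 1; 0 0 0.08 0 0 0 1; 0 0 0 0 0 0 1; 0 0 0 0 0 0 1; 0 0 0 0 0 0 1; 0 0 0 0 0 0 1; 0 0 0 0 0 0 1",
)

```text
time_s: 20.4
tcp_pos: [0.5729, 0.1376, 0.0898]
ee_rot: [[1.0, 0.015, -0.001], [0.015, -1.0, 0.0], [-0.001, -0.0, -1.0]]
wrist_force: [-1.4, 4.4, -6.1]
gripper_width: 0.135
gripper_force: 30.0
```

jog_arm(
  plan="-0.02 -0.05 0 0 0 0 1; 0 0 0.08 0 0 0 1; 0 0 0.08 0 0 0 1; 0 0 0.08 0 0 0 1; 0 0 0.08 0 0 0 1; 0 0 0.08 0 0 0 1; 0 0 0 0 0 0 1; 0 0 0 0 0 0 1; 0 0 0 0 0 0 1; 0 0 0 0 0 0 1",
)

```text
time_s: 21.4
tcp_pos: [0.5731, 0.1386, 0.0807]
ee_rot: [[1.0, 0.016, 0.001], [0.016, -1.0, -0.0], [0.001, 0.0, -1.0]]
wrist_force: [-1.4, -1.5, -0.1]
gripper_width: 0.138
gripper_force: 30.0
```

jog_arm(
  plan="0 0 0.08 0 0 0 1; 0 0 0.04 0 0 0 1; 0 0 0 0 0 0 1; 0 0 0 0 0 0 1; 0 0 0 0 0 0 1; 0 0 0 0 0 0 1; 0 0 0 0 0 0 1; 0 0 0 0 0 0 1; 0 0 0 0 0 0 1; 0 0 0 0 0 0 1",
)

```text
time_s: 22.4
tcp_pos: [0.5731, 0.1386, 0.0806]
ee_rot: [[1.0, 0.017, 0.002], [0.017, -1.0, -0.0], [0.002, 0.0, -1.0]]
wrist_force: [-6.0, -1.9, 14.8]
gripper_width: 0.142
gripper_force: 30.0
```

jog_arm(
  plan="0 0 -0.12 0 0 0 1; 0 0 0 0 0 0 0.5; 0 0 0 0 0 0 0.15; 0 0 0 0 0 0 0.15; 0 0 0 0 0 0 0.15; 0 0 -0.5 0 0 0 0.15; 0 0 -1 0 0 0 0; 0 0 -1 0 0 0 -0.5; 0 0 -1 0 0 0 -0.6; 0 0 0 0 0 0 -0.6",
)

```text
time_s: 23.4
tcp_pos: [0.5755, 0.1397, 0.1731]
ee_rot: [[1.0, 0.017, 0.009], [0.017, -1.0, 0.003], [0.009, -0.003, -1.0]]
wrist_force: [-0.2, 1.1, 0.5]
gripper_width: 0.688
gripper_force: 0.0
```

```bash
cat > jars.py <<'E'
from h import *
import sys
t=sys.argv[1]
s=r.sense(); print(np.round(s["tcp_pos"],4),np.round(s["ee_rot"],3).tolist(),np.round(s["joints"],1),s["time_s"])
K,E=cal("top"); p,d=r.capture("top"); np.savez("top_"+t,p=p,d=d,K=K,E=E); cv2.imwrite(f"pics/top_{t}.png",p[...,::-1])
P=cloud("top",d,K,E); Z=P[...,2]; hsv=cv2.cvtColor(p,cv2.COLOR_RGB2HSV)
m=(Z>.05)&(Z<.12); m=cv2.morphologyEx(m.astype(np.uint8),cv2.MORPH_OPEN,np.ones((3,3)))
n,L,st,_=cv2.connectedComponentsWithStats(m)
for i in range(1,n):
    if 100<st[i,4]<1500:
        k=L==i; z=np.median(Z[k]); u=np.argwhere(k&(abs(Z-z)<.008))[:,::-1].astype(np.float32)
        c=cv2.minAreaRect(u); print(np.round(c[0]),np.round(c[1]),"z",z.round(3),"S",int(np.median(hsv[...,1][k])),"xy",ray(K,E,*c[0],z)[:2].round(4))
E
python3 jars.py e
```

```text
[0.5755 0.1397 0.1731] [[1.0, 0.017, 0.009], [0.017, -1.0, 0.003], [0.009, -0.003, -1.0]] [ 29.3  20.8  -8.9   0.1 -59.7  61.5] 23.4
[391.  83.] [27. 13.] z 0.09 S 35 xy [ 0.8107 -0.466 ]
[208.  88.] [25. 25.] z 0.108 S 132 xy [0.7929 0.0094]
[375. 105.] [39. 14.] z 0.088 S 36 xy [ 0.7515 -0.4191]
[409. 150.] [38. 14.] z 0.075 S 37 xy [ 0.6338 -0.5038]
[195. 176.] [69. 18.] z 0.058 S 15 xy [0.5784 0.0477]
[397. 164.] [30. 12.] z 0.075 S 36 xy [ 0.5975 -0.4686]
[ 93. 191.] [38. 56.] z 0.053 S 28 xy [0.5464 0.3057]
[128. 191.] [24. 40.] z 0.061 S 13 xy [0.5427 0.214 ]
[159. 195.] [ 5. 34.] z 0.067 S 13 xy [0.5299 0.1349]
[346. 225.] [20. 20.] z 0.061 S 13 xy [ 0.4455 -0.3324]
[250. 229.] [20. 20.] z 0.061 S 12 xy [ 0.4405 -0.0911]
[302. 229.] [20. 21.] z 0.061 S 13 xy [ 0.4378 -0.2224]
[160. 240.] [17. 18.] z 0.058 S 19 xy [0.4182 0.1327]
[380. 260.] [20. 20.] z 0.061 S 153 xy [ 0.3575 -0.4114]
[343. 277.] [16. 25.] z 0.087 S 74 xy [ 0.3216 -0.3104]
[277. 276.] [21. 20.] z 0.061 S 152 xy [ 0.326  -0.1548]
```

jog_arm(
  plan="-0.276 0.94 0 0 0 0 -0.8; -0.276 0.94 0 0 0 0 -0.8; -0.276 0.94 0 0 0 0 -0.8; -0.276 0.94 0 0 0 0 -0.8; -0.276 0.94 0 0 0 0 -0.8; -0.276 0.94 0 0 0 0 -0.8; -0.276 0.94 0 0 0 0 -0.8; -0.276 0.94 0 0 0 0 -0.8; -0.276 0.94 0 0 0 0 -0.8; -0.276 0.94 0 0 0 0 -0.8",
)

```text
time_s: 24.45
tcp_pos: [0.5065, -0.0982, 0.1672]
ee_rot: [[1.0, 0.016, -0.002], [0.016, -1.0, -0.0], [-0.002, -0.0, -1.0]]
wrist_force: [0.2, 0.1, -0.3]
gripper_width: 0.902
gripper_force: 0.0
```

jog_arm(
  plan="-0.276 0.94 0 0 0 0 -0.8; -0.276 0.94 0 0 0 0 -0.8; -0.276 0.94 0 0 0 0 -0.8; -0.276 0.94 0 0 0 0 -0.8; -0.276 0.94 0 0 0 0 -0.8; -0.276 0.94 0 0 0 0 -0.8; -0.276 0.94 0 0 0 0 -0.8; -0.276 0.94 0 0 0 0 -0.8; -0.276 0.94 0 0 0 0 -0.8; -0.276 0.94 0 0 0 0 -0.8",
)

```text
time_s: 25.45
tcp_pos: [0.4412, -0.334, 0.1671]
ee_rot: [[1.0, 0.015, -0.002], [0.015, -1.0, 0.001], [-0.002, -0.001, -1.0]]
wrist_force: [-0.1, -1.0, 0.2]
gripper_width: 0.899
gripper_force: 0.0
```

jog_arm(
  plan="0 0 0.6 0 0 0 -0.8; 0 0 0.6 0 0 0 -0.8; 0 0 0.6 0 0 0 -0.8; 0 0 0.6 0 0 0 -0.8; 0 0 0 0 0 0 -0.8; 0 0 0 0 0 0 -0.8; 0 0 0 0 0 0 -0.8; 0 0 0 0 0 0 -0.8; 0 0 0 0 0 0 -0.8; 0 0 0 0 0 0 -0.8",
)

```text
time_s: 26.45
tcp_pos: [0.4423, -0.3334, 0.1082]
ee_rot: [[1.0, 0.016, 0.001], [0.016, -1.0, -0.0], [0.001, 0.0, -1.0]]
wrist_force: [-0.5, 0.7, 0.6]
gripper_width: 0.901
gripper_force: 0.0
```

```bash
python3 look.py wrist f
```

```text
[ 0.4423 -0.3334  0.1082] [[1.0, 0.016, 0.001], [0.016, -1.0, -0.0], [0.001, 0.0, -1.0]] 26.45
```

View pics/wrist_f.png

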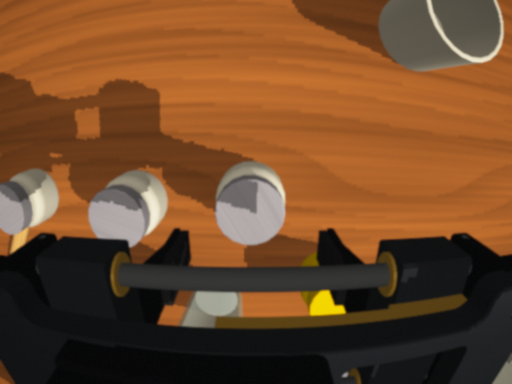

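The jar's lid is centred at (251,210), midway between the fingers at columns 180 and 328. I go down and grip it.

jog_arm(
  plan="0.12 -0.03 0.7 0 0 0 -0.8; 0 0 0.8 0 0 0 -0.8; 0 0 0.8 0 0 0 -0.8; 0 0 0.6 0 0 0 -0.8; 0 0 0.38 0 0 0 -0.8; 0 0 0 0 0 0 -0.8; 0 0 0 0 0 0 -0.8; 0 0 0 0 0 0 1; 0 0 0 0 0 0 1; 0 0 0 0 0 0 1",
)

```text
time_s: 27.5
tcp_pos: [0.4454, -0.3326, 0.0264]
ee_rot: [[1.0, 0.016, 0.001], [0.016, -1.0, -0.0], [0.001, 0.0, -1.0]]
wrist_force: [0.1, 1.5, 1.4]
gripper_width: 0.712
gripper_force: 0.8
```

jog_arm(
  plan="0 0 0 0 0 0 1; 0 0 0 0 0 0 1; 0 0 0 0 0 0 1; 0 0 0 0 0 0 1; 0 0 0 0 0 0 1; 0 0 -0.5 0 0 0 1; 0 0 -0.5 0 0 0 1; 0 0 0 0 0 0 1; 0 0 0 0 0 0 1; 0 0 0 0 0 0 1",
)

```text
time_s: 28.5
tcp_pos: [0.4448, -0.3324, 0.0505]
ee_rot: [[1.0, 0.015, -0.001], [0.015, -1.0, 0.0], [-0.001, -0.0, -1.0]]
wrist_force: [-0.8, 0.2, -1.7]
gripper_width: 0.667
gripper_force: 30.0
```

jog_arm(
  plan="0 0 -0.9 0 0 0 1; 0 0 -1 0 0 0.7 1; 0 0 -1 0 0 0.95 1; 0 0 -1 0 0 0.96 1; 0 0 -0.9 0 0 0.96 1; 0 0 0 0 0 0.96 1; 0 0 0 0 0 0.96 1; 0 0 0 0 0 0.96 1; 0 0 0 0 0 0.96 1; 0 0 0 0 0 0.96 1",
)

```text
time_s: 29.5
tcp_pos: [0.4447, -0.3323, 0.17]
ee_rot: [[0.4, -0.916, -0.001], [-0.916, -0.4, 0.001], [-0.001, 0.001, -1.0]]
wrist_force: [-0.3, -1.6, -1.7]
gripper_width: 0.666
gripper_force: 30.0
```

jog_arm(
  plan="0 0 0 0 0 0.96 1; 0 0 0 0 0 0.96 1; 0 0 0 0 0 0.96 1; 0 0 0 0 0 0 1; -0.9 -0.33 0 0 0 0 1; -0.9 -0.33 0 0 0 0 1; -0.9 -0.33 0 0 0 0 1; -0.9 -0.33 0 0 0 0 1; -0.9 -0.33 0 0 0 0 1; -0.9 -0.33 0 0 0 0 1",
)

```text
time_s: 30.5
tcp_pos: [0.4925, -0.1958, 0.1704]
ee_rot: [[0.019, -1.0, -0.001], [-1.0, -0.019, 0.0], [-0.0, 0.001, -1.0]]
wrist_force: [-0.1, 0.1, -2.0]
gripper_width: 0.667
gripper_force: 30.0
```

jog_arm(
  plan="-0.9 -0.33 0 0 0 0 1; -0.9 -0.33 0 0 0 0 1; -0.9 -0.33 0 0 0 0 1; -0.9 -0.33 0 0 0 0 1; -0.9 -0.33 0 0 0 0 1; -0.9 -0.33 0 0 0 0 1; -0.9 -0.33 0 0 0 0 1; -0.9 -0.33 0 0 0 0 1; -0.9 -0.33 0 0 0 0 1; -0.9 -0.33 0 0 0 0 1",
)

```text
time_s: 31.5
tcp_pos: [0.5715, 0.0304, 0.1703]
ee_rot: [[0.019, -1.0, -0.001], [-1.0, -0.019, -0.0], [0.0, 0.001, -1.0]]
wrist_force: [-0.2, 0.0, -1.2]
gripper_width: 0.667
gripper_force: 30.0
```

jog_arm(
  plan="-0.9 -0.33 0 0 0 0 1; -0.9 -0.33 0 0 0 0 1; -0.9 -0.33 0 0 0 0 1; -0.9 -0.33 0 0 0 0 1; -0.7 -0.33 0 0 0 0 1; -0.4 -0.33 0 0 0 0 1; 0 0 0 0 0 0 1; 0 0 0 0 0 0 1; 0 0 0 0 0 0 1; 0 0 0 0 0 0 1",
)

```text
time_s: 32.5
tcp_pos: [0.6189, 0.1468, 0.171]
ee_rot: [[0.015, -1.0, -0.0], [-1.0, -0.015, -0.0], [0.0, 0.0, -1.0]]
wrist_force: [0.4, 0.0, -0.9]
gripper_width: 0.667
gripper_force: 30.0
```

```bash
python3 jars.py g; python3 - <<'E'
import cv2
a=cv2.imread("pics/top_g.png")[100:300,60:360]
cv2.imwrite("pics/crop_g.png",cv2.resize(a,None,fx=2.5,fy=2.5,interpolation=cv2.INTER_CUBIC))
E
```

```text
[0.6189 0.1468 0.171 ] [[0.015, -1.0, -0.0], [-1.0, -0.015, -0.0], [0.0, 0.0, -1.0]] [ 27.9  25.3  -2.1   0.  -62.6 -27. ] 32.5
[391.  83.] [26. 13.] z 0.09 S 35 xy [ 0.8106 -0.4661]
[208.  88.] [25. 25.] z 0.108 S 132 xy [0.7928 0.0094]
[375. 104.] [39. 14.] z 0.089 S 36 xy [ 0.7526 -0.4193]
[409. 150.] [38. 14.] z 0.075 S 38 xy [ 0.6337 -0.5038]
[174. 145.] [ 6. 29.] z 0.065 S 18 xy [0.6592 0.1013]
[397. 164.] [30. 11.] z 0.075 S 36 xy [ 0.5978 -0.469 ]
[196. 170.] [39. 14.] z 0.054 S 15 xy [0.5963 0.0449]
[158. 176.] [23.  4.] z 0.083 S 13 xy [0.5763 0.135 ]
[130. 197.] [30. 14.] z 0.06 S 13 xy [0.526  0.2088]
[250. 229.] [20. 20.] z 0.061 S 12 xy [ 0.4405 -0.0911]
[303. 229.] [20. 20.] z 0.061 S 13 xy [ 0.4377 -0.2237]
[160. 240.] [18. 18.] z 0.058 S 20 xy [0.4182 0.1326]
[380. 260.] [20. 22.] z 0.061 S 153 xy [ 0.3575 -0.4115]
[344. 276.] [14. 25.] z 0.087 S 76 xy [ 0.3237 -0.3132]
[277. 276.] [21. 20.] z 0.061 S 152 xy [ 0.326  -0.1548]
```

View pics/crop_g.png

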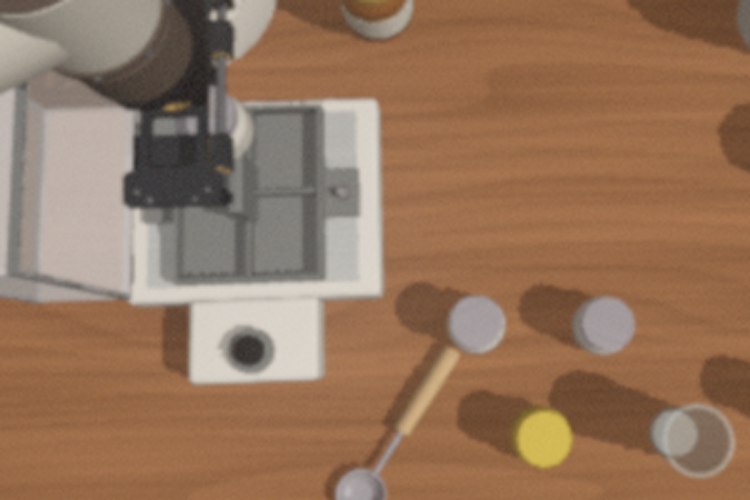

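The crop shows the carrier seated on the pegs, with the -y peg through its lug at (341,191) and the outer corners of the carrier's -y wall at (323,108) and (323,281). The two other jars are undisturbed.

```bash
python3 - <<'E'
from h import *
T=np.load("top_g.npz")
for x,y in((323,108),(323,281),(178,281),(341,191)): print(ray(T["K"],T["E"],60+x/2.5-.3,100+y/2.5-.3,.069)[:2].round(4))
E
```

```text
[0.6631 0.0613]
[0.485 0.06 ]
[0.4879 0.2032]
[0.5759 0.0425]
```

jog_arm(
  plan="-0.6 0 0 0 0 0 1; -0.5 0 0 0 0 0 1; 0 0 0.8 0 0 0 1; 0 0 0.8 0 0 0 1; 0 0 0.8 0 0 0 1; 0 0 0.4 0 0 0 1; 0 0 0.2 0 0 0 1; 0 0 0.2 0 0 0 1; 0 0 0 0 0 0 1; 0 0 0 0 0 0 1",
)

```text
time_s: 33.55
tcp_pos: [0.6192, 0.1754, 0.0916]
ee_rot: [[0.016, -1.0, 0.001], [-1.0, -0.016, 0.001], [-0.001, -0.001, -1.0]]
wrist_force: [0.5, 0.0, -0.9]
gripper_width: 0.666
gripper_force: 30.0
```

jog_arm(
  plan="0 0 0.15 0 0 0 1; 0 0 0.15 0 0 0 1; 0 0 0.15 0 0 0 1; 0 0 0.1 0 0 0 1; 0 0 0.05 0 0 0 1; 0 0 0 0 0 0 1; 0 0 0 0 0 0 1; 0 0 0 0 0 0 1; 0 0 0 0 0 0 1; 0 0 0 0 0 0 1",
)

```text
time_s: 34.55
tcp_pos: [0.6187, 0.1752, 0.0758]
ee_rot: [[0.016, -1.0, 0.0], [-1.0, -0.016, 0.0], [-0.0, -0.0, -1.0]]
wrist_force: [0.4, -0.5, -3.0]
gripper_width: 0.666
gripper_force: 30.0
```

jog_arm(
  plan="0 0 0.02 0 0 0 0.3; 0 0 0 0 0 0 -0.2; 0 0 0 0 0 0 -0.65; 0 0 0 0 0 0 -0.65; 0 0 0 0 0 0 -0.65; 0 0 -0.5 0 0 0 -0.65; 0 0 -0.8 0 0 0 -0.65; 0 0 -0.8 0 0 0 -0.65; 0 0 -0.8 0 0 0 -0.65; 0 0 -0.8 0 0 0 -0.65",
)

```text
time_s: 35.55
tcp_pos: [0.6189, 0.1752, 0.1699]
ee_rot: [[0.016, -1.0, 0.001], [-1.0, -0.016, 0.0], [-0.0, -0.001, -1.0]]
wrist_force: [-0.6, -0.1, 0.2]
gripper_width: 0.827
gripper_force: 0.0
```

jog_arm(
  plan="0.93 0.44 0 0 0 0 -0.8; 0.93 0.44 0 0 0 0 -0.8; 0.93 0.44 0 0 0 0 -0.8; 0.93 0.44 0 0 0 0 -0.8; 0.93 0.44 0 0 0 0 -0.8; 0.93 0.44 0 0 0 0 -0.8; 0.93 0.44 0 0 0 0 -0.8; 0.93 0.44 0 0 0 0 -0.8; 0.93 0.44 0 0 0 0 -0.8; 0.93 0.44 0 0 0 0 -0.8",
)

```text
time_s: 36.55
tcp_pos: [0.5122, -0.0599, 0.1691]
ee_rot: [[0.016, -1.0, 0.002], [-1.0, -0.016, 0.0], [-0.0, -0.002, -1.0]]
wrist_force: [0.9, 0.4, 0.4]
gripper_width: 0.896
gripper_force: 0.0
```

jog_arm(
  plan="0.93 0.44 0 0 0 0 -0.8; 0.93 0.44 0 0 0 0 -0.8; 0.93 0.44 0 0 0 0 -0.8; 0.93 0.44 0 0 0 0 -0.8; 0.93 0.44 0 0 0 0 -0.8; 0.93 0.44 0 0 0 0 -0.8; 0.93 0.44 0 0 0 0 -0.8; 0 0 0.6 0 0 0 -0.8; 0 0 0.6 0 0 0 -0.8; 0 0 0.6 0 0 0 -0.8",
)

```text
time_s: 37.55
tcp_pos: [0.4383, -0.2234, 0.1236]
ee_rot: [[0.015, -1.0, 0.002], [-1.0, -0.015, -0.001], [0.001, -0.002, -1.0]]
wrist_force: [0.3, 0.8, 0.2]
gripper_width: 0.895
gripper_force: 0.0
```

jog_arm(
  plan="0 0 0 0 0 0 -0.8; 0 0 0 0 0 0 -0.8; 0 0 0 0 0 0 -0.8; 0 0 0 0 0 0 -0.8; 0 0 0 0 0 0 -0.8; 0 0 0 0 0 0 -0.8; 0 0 0 0 0 0 -0.8; 0 0 0 0 0 0 -0.8; 0 0 0 0 0 0 -0.8; 0 0 0 0 0 0 -0.8",
)

```text
time_s: 38.55
tcp_pos: [0.4379, -0.2229, 0.1228]
ee_rot: [[0.016, -1.0, -0.0], [-1.0, -0.016, -0.0], [0.0, 0.0, -1.0]]
wrist_force: [-0.9, 0.0, -0.1]
gripper_width: 0.901
gripper_force: 0.0
```

```bash
python3 jars.py h; python3 look.py wrist h >/dev/null; python3 - <<'E'
from h import *
# wrist fisheye: project lid centre predictions
import cv2,numpy as np
a=cv2.imread("pics/top_h.png")[100:260,60:360]; b=cv2.imread("pics/wrist_h.png")
c=np.zeros((600,800,3),np.uint8); c[:300,:562]=cv2.resize(a,(562,300)); c[300:,:400]=cv2.resize(b,(400,300)); cv2.imwrite("pics/mix_h.png",c)
E
```

```text
[ 0.4379 -0.2229  0.1228] [[0.016, -1.0, -0.0], [-1.0, -0.016, -0.0], [0.0, 0.0, -1.0]] [ -8.   15.  -26.    0.  -49.    8.9] 38.55
[391.  82.] [25. 14.] z 0.092 S 36 xy [ 0.8114 -0.4658]
[208.  88.] [25. 25.] z 0.108 S 134 xy [0.7929 0.0094]
[380. 103.] [41. 22.] z 0.088 S 37 xy [ 0.755  -0.4343]
[409. 150.] [38. 14.] z 0.075 S 38 xy [ 0.6341 -0.5037]
[148. 177.] [70. 52.] z 0.069 S 14 xy [0.5746 0.1633]
[397. 164.] [30. 12.] z 0.074 S 37 xy [ 0.5975 -0.4687]
[195. 184.] [54. 16.] z 0.058 S 15 xy [0.5576 0.0467]
[160. 240.] [17. 18.] z 0.058 S 19 xy [0.4182 0.1326]
[380. 260.] [20. 21.] z 0.061 S 155 xy [ 0.3574 -0.4128]
[344. 278.] [14. 25.] z 0.087 S 74 xy [ 0.3197 -0.3122]
[277. 276.] [21. 20.] z 0.061 S 149 xy [ 0.326  -0.1548]
```

View pics/mix_h.png

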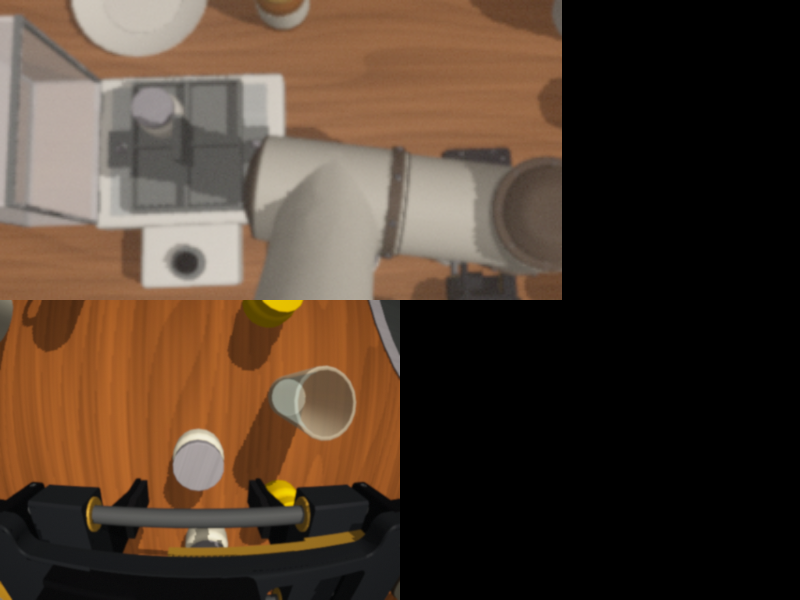

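J3 stands in its compartment at mix (155,105). The next jar's lid, at wrist mix (198,465), is centred between the fingers, so I go down and grip it.

jog_arm(
  plan="0 0 0.8 0 0 0 -0.8; 0 0 0.8 0 0 0 -0.8; 0 0 0.8 0 0 0 -0.8; 0 0 0.7 0 0 0 -0.8; 0 0 0.5 0 0 0 -0.8; 0 0 0.27 0 0 0 -0.8; 0 0 0 0 0 0 -0.8; 0 0 0 0 0 0 -0.8; 0 0 0 0 0 0 1; 0 0 0 0 0 0 1",
)

```text
time_s: 39.65
tcp_pos: [0.4384, -0.223, 0.0267]
ee_rot: [[0.016, -1.0, 0.002], [-1.0, -0.016, -0.0], [0.0, -0.002, -1.0]]
wrist_force: [1.1, 0.2, 0.5]
gripper_width: 0.792
gripper_force: 0.0
```

jog_arm(
  plan="0 0 0 0 0 0 1; 0 0 0 0 0 0 1; 0 0 0 0 0 0 1; 0 0 0 0 0 0 1; 0 0 0 0 0 0 1; 0 0 -0.5 0 0 0 1; 0 0 -1 0 0 0 1; 0 0 -1 0 0 0 1; 0 0 -1 0 0 0 1; 0 0 -1 0 0 0 1",
)

```text
time_s: 40.65
tcp_pos: [0.4373, -0.2226, 0.1387]
ee_rot: [[0.015, -1.0, -0.001], [-1.0, -0.015, 0.001], [-0.001, 0.001, -1.0]]
wrist_force: [0.5, -0.1, -2.2]
gripper_width: 0.662
gripper_force: 30.0
```

jog_arm(
  plan="0 0 -0.8 0 0 0 1; -0.5 -0.2 -0.5 0 0 0 1; -0.9 -0.2 0 0 0 0 1; -0.9 -0.2 0 0 0 0 1; -0.9 -0.2 0 0 0 0 1; -0.9 -0.2 0 0 0 0 1; -0.9 -0.2 0 0 0 0 1; -0.9 -0.2 0 0 0 0 1; -0.9 -0.2 0 0 0 0 1; -0.9 -0.2 0 0 0 0 1",
)

```text
time_s: 41.65
tcp_pos: [0.4794, -0.0288, 0.1702]
ee_rot: [[0.015, -1.0, -0.001], [-1.0, -0.015, 0.0], [-0.0, 0.001, -1.0]]
wrist_force: [-0.3, -0.1, -2.0]
gripper_width: 0.664
gripper_force: 30.0
```

jog_arm(
  plan="-0.9 -0.2 0 0 0 0 1; -0.9 -0.2 0 0 0 0 1; -0.9 -0.2 0 0 0 0 1; -0.9 -0.2 0 0 0 0 1; -0.9 -0.2 0 0 0 0 1; -0.9 -0.2 0 0 0 0 1; -0.9 -0.2 0 0 0 0 1; -0.9 -0.25 0 0 0 0 1; -0.9 -0.2 0 0 0 0 1; 0 0 0 0 0 0 1",
)

```text
time_s: 42.65
tcp_pos: [0.5233, 0.1757, 0.1699]
ee_rot: [[0.018, -1.0, -0.001], [-1.0, -0.018, 0.0], [-0.0, 0.001, -1.0]]
wrist_force: [-0.7, -0.2, -1.7]
gripper_width: 0.666
gripper_force: 30.0
```

jog_arm(
  plan="0 0 0 0 0 0 1; 0 0 0 0 0 0 1; 0 0 0 0 0 0 1; 0 0 0 0 0 0 1; 0 0 0.7 0 0 0 1; 0 0 0.7 0 0 0 1; 0 0 0.4 0 0 0 1; 0 0 0 0 0 0 1; 0 0 0 0 0 0 1; 0 0 0 0 0 0 1",
)

```text
time_s: 43.65
tcp_pos: [0.5237, 0.1737, 0.127]
ee_rot: [[0.016, -1.0, 0.002], [-1.0, -0.016, 0.001], [-0.001, -0.002, -1.0]]
wrist_force: [-0.1, -0.7, -2.1]
gripper_width: 0.667
gripper_force: 30.0
```

jog_arm(
  plan="0 -0.14 0 0 0 0 1; 0 0 0.6 0 0 0 1; 0 0 0.5 0 0 0 1; 0 0 0.2 0 0 0 1; 0 0 0.15 0 0 0 1; 0 0 0.15 0 0 0 1; 0 0 0 0 0 0 1; 0 0 0 0 0 0 1; 0 0 0 0 0 0 1; 0 0 0 0 0 0 1",
)

```text
time_s: 44.65
tcp_pos: [0.5267, 0.1736, 0.0864]
ee_rot: [[0.016, -1.0, 0.001], [-1.0, -0.016, 0.0], [-0.0, -0.001, -1.0]]
wrist_force: [-0.7, 0.0, -1.6]
gripper_width: 0.663
gripper_force: 30.0
```

Clear inside the walls. I set it down, release, rise and look at where the last jar is.

jog_arm(
  plan="0 0 0.15 0 0 0 1; 0 0 0.15 0 0 0 1; 0 0 0.1 0 0 0 1; 0 0 0.03 0 0 0 1; 0 0 0 0 0 0 1; 0 0 0 0 0 0 1; 0 0 0 0 0 0 0.3; 0 0 0 0 0 0 -0.2; 0 0 0 0 0 0 -0.65; 0 0 0 0 0 0 -0.65",
)

```text
time_s: 45.65
tcp_pos: [0.5272, 0.1739, 0.0752]
ee_rot: [[0.016, -1.0, 0.002], [-1.0, -0.016, 0.001], [-0.001, -0.002, -1.0]]
wrist_force: [1.3, -0.6, -0.0]
gripper_width: 0.768
gripper_force: 0.0
```

jog_arm(
  plan="0 0 0 0 0 0 -0.65; 0 0 0 0 0 0 -0.65; 0 0 -0.5 0 0 0 -0.65; 0 0 -0.8 0 0 0 -0.65; 0 0 -0.8 0 0 0 -0.65; 0 0 -0.8 0 0 0 -0.65; 0 0 -0.8 0 0 0 -0.65; 0 0 0 0 0 0 -0.8; 0 0 0 0 0 0 -0.8; 0 0 0 0 0 0 -0.8",
)

```text
time_s: 46.65
tcp_pos: [0.5259, 0.1732, 0.1671]
ee_rot: [[0.015, -1.0, -0.001], [-1.0, -0.015, -0.001], [0.001, 0.001, -1.0]]
wrist_force: [0.3, 0.4, 0.2]
gripper_width: 0.891
gripper_force: 0.0
```

```bash
python3 jars.py i
```

```text
[0.5259 0.1732 0.1671] [[0.015, -1.0, -0.001], [-1.0, -0.015, -0.001], [0.001, 0.001, -1.0]] [ 35.   17.9 -14.3  -0.  -57.9 -34.1] 46.65
[391.  83.] [27. 13.] z 0.091 S 35 xy [ 0.8106 -0.4657]
[375. 100.] [40. 21.] z 0.088 S 35 xy [ 0.7657 -0.4217]
[208.  88.] [25. 25.] z 0.108 S 132 xy [0.7928 0.0094]
[409. 150.] [38. 15.] z 0.076 S 37 xy [ 0.6342 -0.5044]
[154. 170.] [31. 22.] z 0.091 S 13 xy [0.5893 0.1425]
[191. 173.] [72. 26.] z 0.06 S 15 xy [0.5852 0.0561]
[397. 164.] [30. 12.] z 0.074 S 37 xy [ 0.5977 -0.469 ]
[144. 194.] [15. 21.] z 0.108 S 11 xy [0.5254 0.1623]
[ 86. 203.] [28. 17.] z 0.053 S 28 xy [0.5156 0.3206]
[251. 236.] [20. 20.] z 0.061 S 12 xy [ 0.4231 -0.0932]
[160. 240.] [18. 18.] z 0.058 S 20 xy [0.4182 0.1326]
[380. 260.] [20. 22.] z 0.061 S 153 xy [ 0.3575 -0.4114]
[344. 277.] [15. 25.] z 0.087 S 75 xy [ 0.322  -0.3113]
[277. 276.] [21. 20.] z 0.061 S 152 xy [ 0.326  -0.1548]
```

The last jar has been knocked: it is now at (0.423,-0.093), still upright. I move over it.

jog_arm(
  plan="0.88 0.36 0 0 0 0 -0.8; 0.88 0.36 0 0 0 0 -0.8; 0.88 0.36 0 0 0 0 -0.8; 0.88 0.36 0 0 0 0 -0.8; 0.88 0.36 0 0 0 0 -0.8; 0.88 0.36 0 0 0 0 -0.8; 0.88 0.36 0 0 0 0 -0.8; 0.88 0.36 0 0 0 0 -0.8; 0.88 0.36 0 0 0 0 -0.8; 0.88 0.36 0 0 0 0 -0.8",
)

```text
time_s: 47.7
tcp_pos: [0.439, -0.0488, 0.1671]
ee_rot: [[0.016, -1.0, -0.002], [-1.0, -0.016, -0.0], [0.0, 0.002, -1.0]]
wrist_force: [-0.1, -0.4, 1.3]
gripper_width: 0.904
gripper_force: 0.0
```

jog_arm(
  plan="0.9 0.34 0 0 0 0 -0.8; 0.9 0.34 0 0 0 0 -0.8; 0 0 0.6 0 0 0 -0.8; 0 0 0.6 0 0 0 -0.8; 0 0 0.6 0 0 0 -0.8; 0 0 0 0 0 0 -0.8; 0 0 0 0 0 0 -0.8; 0 0 0 0 0 0 -0.8; 0 0 0 0 0 0 -0.8; 0 0 0 0 0 0 -0.8",
)

```text
time_s: 48.7
tcp_pos: [0.424, -0.093, 0.1233]
ee_rot: [[0.016, -1.0, 0.001], [-1.0, -0.016, 0.0], [-0.0, -0.001, -1.0]]
wrist_force: [0.6, 0.7, 0.6]
gripper_width: 0.897
gripper_force: 0.0
```

```bash
python3 look.py wrist j
```

```text
[ 0.424  -0.093   0.1233] [[0.016, -1.0, 0.001], [-1.0, -0.016, 0.0], [-0.0, -0.001, -1.0]] 48.7
```

View pics/wrist_j.png

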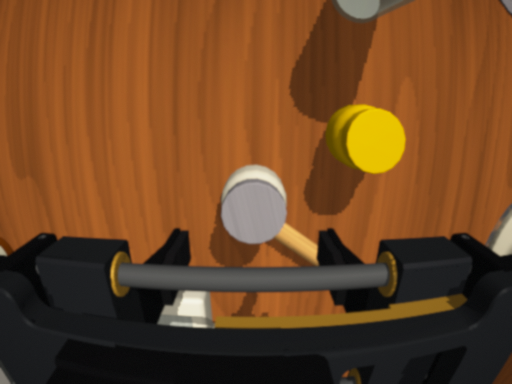

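The lid at (254,210) is centred between the fingers, and the ladle handle (285,232)-(320,258) lies clear of where the finger comes down.

jog_arm(
  plan="0 0 0.8 0 0 0 -0.8; 0 0 0.8 0 0 0 -0.8; 0 0 0.8 0 0 0 -0.8; 0 0 0.7 0 0 0 -0.8; 0 0 0.5 0 0 0 -0.8; 0 0 0.28 0 0 0 -0.8; 0 0 0 0 0 0 -0.8; 0 0 0 0 0 0 -0.8; 0 0 0 0 0 0 1; 0 0 0 0 0 0 1",
)

```text
time_s: 49.75
tcp_pos: [0.4241, -0.0931, 0.0264]
ee_rot: [[0.016, -1.0, 0.002], [-1.0, -0.016, 0.0], [-0.0, -0.002, -1.0]]
wrist_force: [-0.6, 0.7, -0.0]
gripper_width: 0.793
gripper_force: 0.0
```

jog_arm(
  plan="0 0 0 0 0 0 1; 0 0 0 0 0 0 1; 0 0 0 0 0 0 1; 0 0 0 0 0 0 1; 0 0 0 0 0 0 1; 0 0 -0.5 0 0 0 1; 0 0 -1 0 0 0 1; 0 0 -1 0 0 0 1; 0 0 -1 0 0 0 1; 0 0 -1 0 0 0 1",
)

```text
time_s: 50.75
tcp_pos: [0.4224, -0.0931, 0.1383]
ee_rot: [[0.015, -1.0, -0.003], [-1.0, -0.015, 0.0], [-0.0, 0.003, -1.0]]
wrist_force: [0.7, -0.2, -2.7]
gripper_width: 0.669
gripper_force: 30.0
```

jog_arm(
  plan="0 0 -0.8 0 0 0 1; -0.4 -0.25 -0.5 0 0 0 1; -0.8 -0.45 0 0 0 0 1; -0.9 -0.5 0 0 0 0 1; -0.9 -0.5 0 0 0 0 1; -0.9 -0.5 0 0 0 0 1; -0.9 -0.5 0 0 0 0 1; -0.9 -0.5 0 0 0 0 1; -0.9 -0.5 0 0 0 0 1; -0.7 -0.4 0 0 0 0 1",
)

```text
time_s: 51.75
tcp_pos: [0.523, 0.092, 0.1694]
ee_rot: [[0.016, -1.0, -0.003], [-1.0, -0.016, -0.001], [0.001, 0.003, -1.0]]
wrist_force: [-0.4, -0.2, -3.5]
gripper_width: 0.666
gripper_force: 30.0
```

jog_arm(
  plan="-0.43 -0.25 0 0 0 0 1; 0 0 0 0 0 0 1; 0 0 0 0 0 0 1; 0 0 0 0 0 0 1; 0 0 0.7 0 0 0 1; 0 0 0.7 0 0 0 1; 0 0 0.4 0 0 0 1; 0 0 0 0 0 0 1; 0 0 0 0 0 0 1; 0 0 0 0 0 0 1",
)

```text
time_s: 52.75
tcp_pos: [0.53, 0.1019, 0.1268]
ee_rot: [[0.016, -1.0, 0.002], [-1.0, -0.016, 0.001], [-0.001, -0.002, -1.0]]
wrist_force: [0.3, -0.7, -3.7]
gripper_width: 0.666
gripper_force: 30.0
```

jog_arm(
  plan="0 0.08 0 0 0 0 1; 0 0 0.6 0 0 0 1; 0 0 0.5 0 0 0 1; 0 0 0.2 0 0 0 1; 0 0 0.15 0 0 0 1; 0 0 0.15 0 0 0 1; 0 0 0 0 0 0 1; 0 0 0 0 0 0 1; 0 0 0 0 0 0 1; 0 0 0 0 0 0 1",
)

```text
time_s: 53.75
tcp_pos: [0.5275, 0.1018, 0.0861]
ee_rot: [[0.016, -1.0, 0.001], [-1.0, -0.016, 0.0], [-0.0, -0.001, -1.0]]
wrist_force: [-0.8, -1.0, -2.7]
gripper_width: 0.665
gripper_force: 30.0
```

jog_arm(
  plan="0 0 0.15 0 0 0 1; 0 0 0.15 0 0 0 1; 0 0 0.1 0 0 0 1; 0 0 0.02 0 0 0 1; 0 0 0 0 0 0 1; 0 0 0 0 0 0 1; 0 0 0 0 0 0 0.3; 0 0 0 0 0 0 -0.2; 0 0 0 0 0 0 -0.65; 0 0 0 0 0 0 -0.65",
)

```text
time_s: 54.75
tcp_pos: [0.5282, 0.1021, 0.0757]
ee_rot: [[0.016, -1.0, 0.002], [-1.0, -0.016, 0.001], [-0.001, -0.002, -1.0]]
wrist_force: [-0.2, 0.3, 0.5]
gripper_width: 0.766
gripper_force: 0.0
```

jog_arm(
  plan="0 0 0 0 0 0 -0.65; 0 0 0 0 0 0 -0.65; 0 0 -0.5 0 0 0 -0.65; 0 0 -0.8 0 0 0 -0.65; 0 0 -0.8 0 0 0 -0.65; 0 0 -1 0 0 0 -0.65; 0 0 -1 0 0 0 0; 0 0 -1 0 0 0 0.15; 0 0 -1 0 0 0 0.15; 0 0 -1 0 0 0 0.15",
)

```text
time_s: 55.75
tcp_pos: [0.5273, 0.1017, 0.2551]
ee_rot: [[0.016, -1.0, 0.001], [-1.0, -0.016, 0.001], [-0.001, -0.001, -1.0]]
wrist_force: [0.6, -0.1, 0.0]
gripper_width: 0.548
gripper_force: 0.0
```

jog_arm(
  plan="1 0 -1 0 0 -0.9 0.15; 1 0 -1 0 0 -0.9 0.15; 1 0 -0.5 0 0 -0.9 0.15; 0 0 0 0 0 -0.9 0.15; 0 0 0 0 0 -0.9 0.15; 0 0 0 0 0 -0.9 0.15; 0 0 0 0 0 -0.9 0.15; 0 0 0 0 0 -0.9 0.15; 0 0 0 0 0 -0.9 0.15; 0 0 0 0 0 -0.9 0.15",
)

```text
time_s: 56.75
tcp_pos: [0.5377, 0.0278, 0.3164]
ee_rot: [[0.957, -0.289, 0.001], [-0.289, -0.957, 0.0], [0.001, -0.001, -1.0]]
wrist_force: [-0.5, -0.1, 0.0]
gripper_width: 0.424
gripper_force: 0.0
```

```bash
python3 jars.py k; python3 look.py scene k >/dev/null; python3 - <<'E'
import cv2,numpy as np
a=cv2.imread("pics/top_k.png")[90:260,60:260]; b=cv2.imread("pics/scene_k.png")[120:310,190:410]
c=np.zeros((340,800,3),np.uint8); c[:340,:400]=cv2.resize(a,(400,340)); c[:,400:793]=cv2.resize(b,(393,340)); cv2.imwrite("pics/mix_k.png",c)
E
```

```text
[0.5377 0.0278 0.3164] [[0.957, -0.289, 0.001], [-0.289, -0.957, 0.0], [0.001, -0.001, -1.0]] [ 20.2  10.4  -2.3   0.  -77.2  53. ] 56.75
[391.  83.] [27. 13.] z 0.091 S 35 xy [ 0.8104 -0.4665]
[208.  88.] [25. 25.] z 0.108 S 131 xy [0.7928 0.0094]
[381. 104.] [41. 21.] z 0.088 S 36 xy [ 0.7542 -0.435 ]
[409. 150.] [38. 14.] z 0.076 S 37 xy [ 0.6339 -0.5041]
[397. 165.] [29. 10.] z 0.075 S 36 xy [ 0.5943 -0.4687]
[147. 198.] [14. 24.] z 0.085 S 12 xy [0.5192 0.1605]
[169. 190.] [28. 22.] z 0.109 S 11 xy [0.5342 0.1024]
[160. 240.] [18. 18.] z 0.058 S 20 xy [0.4182 0.1326]
[380. 260.] [20. 22.] z 0.061 S 152 xy [ 0.3575 -0.4114]
[343. 277.] [16. 25.] z 0.087 S 74 xy [ 0.3213 -0.3108]
[277. 276.] [21. 20.] z 0.061 S 151 xy [ 0.326  -0.1548]
```

View pics/mix_k.png

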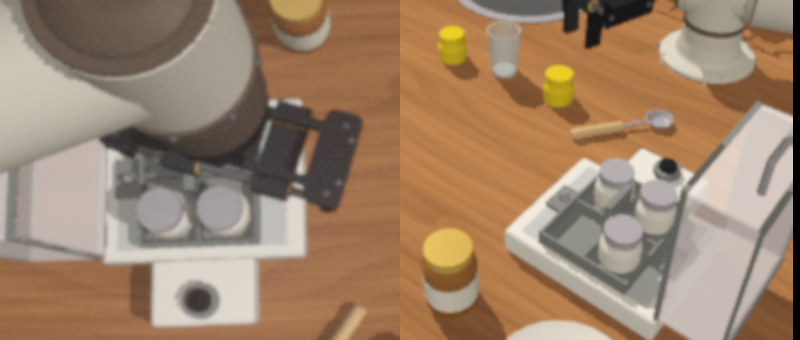

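All three jars stand upright in their own compartments, at mix (615,185), (655,205) and (622,240), and no other white jar is in view. Next I go back to the bar.

jog_arm(
  plan="0 0 -1 0 0 -0.74 0.15; 0 0 -1 0 0 -0.74 0.15; 0 0 -1 0 0 -0.74 0.15; 0 0 -0.8 0 0 0 0.15; 0.125 -0.5 0 0 0 0 0.15; 0.125 -0.9 0 0 0 0 0.15; 0.125 -0.9 0 0 0 0 0.15; 0.125 -0.9 0 0 0 0 0.15; 0.125 -0.9 0 0 0 0 0.15; 0.125 -0.9 0 0 0 0 0.15",
)

```text
time_s: 57.85
tcp_pos: [0.5548, 0.1545, 0.4095]
ee_rot: [[1.0, 0.009, -0.001], [0.009, -1.0, -0.0], [-0.001, 0.0, -1.0]]
wrist_force: [0.6, -0.3, 0.2]
gripper_width: 0.427
gripper_force: 0.0
```

jog_arm(
  plan="0.125 -0.9 0 0 0 0 0.15; 0.125 -0.9 0 0 0 0 0.15; 0.125 -0.9 0 0 0 0 0.15; 0.125 -0.9 0 0 0 0 0.15; 0.125 -0.9 0 0 0 0 0.15; 0.125 -0.9 0 0 0 0 0.15; 0.125 -0.9 0 0 0 0 0.15; 0 -0.7 0 0 0 0 0.15; 0 0 0 0 0 0 0.15; 0 0 0 0 0 0 0.15",
)

```text
time_s: 58.85
tcp_pos: [0.5749, 0.3288, 0.4099]
ee_rot: [[1.0, 0.012, -0.001], [0.012, -1.0, -0.001], [-0.001, 0.001, -1.0]]
wrist_force: [-0.0, -0.1, 0.4]
gripper_width: 0.423
gripper_force: 0.0
```

jog_arm(
  plan="0 0 0 0 0 0 0.15; 0 0 0 0 0 0 0.15; 0 0 0 0 0 0 0.15; 0 0 0 0 0 0 0.15; 0 0 0 0 0 0 0.15; 0 0 0 0 0 0 0.15; 0 0 0 0 0 0 0.15; 0 0 0 0 0 0 0.15; 0 0 0 0 0 0 0.15; 0 0 0 0 0 0 0.15",
)

```text
time_s: 59.85
tcp_pos: [0.5751, 0.3284, 0.4103]
ee_rot: [[1.0, 0.011, -0.0], [0.011, -1.0, -0.0], [-0.0, 0.0, -1.0]]
wrist_force: [-1.0, 0.0, 0.6]
gripper_width: 0.427
gripper_force: 0.0
```

```bash
python3 look.py wrist l; python3 look.py scene l >/dev/null; python3 - <<'E'
import cv2,numpy as np
a=cv2.imread("pics/wrist_l.png"); b=cv2.imread("pics/scene_l.png")[60:310,230:512]
c=np.zeros((380,800,3),np.uint8); c[:300,:400]=cv2.resize(a,(400,300)); c[:355,400:]=cv2.resize(b,(400,355)); cv2.imwrite("pics/mix_l.png",c)
from h import *
S=np.load("scene_l.npz"); Q=cloud("",S["d"],S["K"],S["E"])
m=(abs(Q[...,0]-.576)<.06)&(Q[...,1]>.2)&(Q[...,1]<.4)&(Q[...,2]>.312)&(Q[...,2]<.352)
b=Q[m]; print(len(b), np.percentile(b,[5,50,95],axis=0).round(4))
E
```

```text
[0.5751 0.3284 0.4103] [[1.0, 0.011, -0.0], [0.011, -1.0, -0.0], [-0.0, 0.0, -1.0]] 59.85
251 [[0.5256 0.3245 0.3161]
 [0.5895 0.3296 0.3349]
 [0.627  0.3334 0.3371]]
```

View pics/mix_l.png

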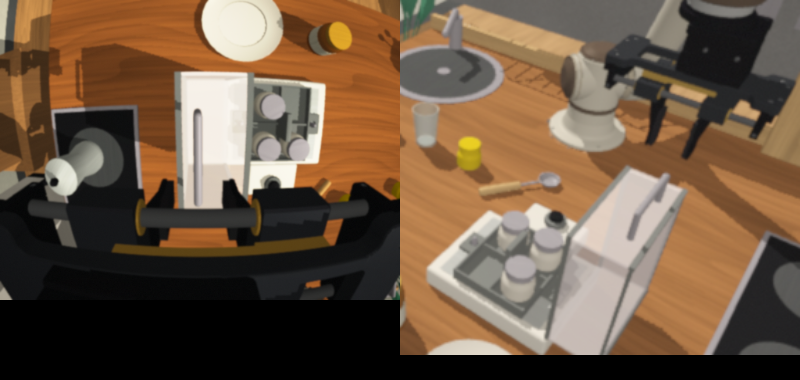

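The bar is at mix (197,160), between the fingers, and depth puts it at y 0.329, z 0.333. I go down, grip it, and work out the closing arc.

jog_arm(
  plan="0 0 0.8 0 0 0 0.15; 0 0 0.8 0 0 0 0.15; 0 0 0.8 0 0 0 0.15; 0 0 0.7 0 0 0 0.15; 0 0 0.5 0 0 0 0.15; 0 0 0.26 0 0 0 0.15; 0 0 0 0 0 0 0.15; 0 0 0 0 0 0 0.15; 0 0 0 0 0 0 1; 0 0 0 0 0 0 1",
)

```text
time_s: 60.95
tcp_pos: [0.5753, 0.3285, 0.3147]
ee_rot: [[1.0, 0.011, 0.001], [0.011, -1.0, 0.001], [0.001, -0.001, -1.0]]
wrist_force: [-0.0, 0.1, -0.0]
gripper_width: 0.32
gripper_force: 0.0
```

jog_arm(
  plan="0 0 0 0 0 0 1; 0 0 0 0 0 0 1; 0 0 0 0 0 0 1; 0 0 0 0 0 0 1; 0 0 0 0 0 0 1; 0 0 0 0 0 0 1; 0 0 0 0 0 0 1; 0 0 0 0 0 0 1; 0 0 0 0 0 0 1; 0 0 0 0 0 0 1",
)

```text
time_s: 61.95
tcp_pos: [0.5751, 0.3285, 0.314]
ee_rot: [[1.0, 0.012, 0.0], [0.012, -1.0, 0.0], [0.0, -0.0, -1.0]]
wrist_force: [-0.8, 1.2, 1.9]
gripper_width: 0.105
gripper_force: 30.0
```

```bash
python3 - <<'E'
import numpy as np
f=np.r_[103.25-4*np.arange(19), 31.25-np.arange(1,18.5)]
a=np.deg2rad(f); R=np.interp(a,[a[-1],a[0]],[.293,.2955]); y=-R*np.cos(a); z=R*np.sin(a)
for i,(u,w) in enumerate(zip(np.diff(y),np.diff(z))): print(i,round(f[i+1],2),f"0 {-u/.025:.2f} {-w/.025:.2f}",end="; ")
E
```

```text
0 99.25 0 0.81 -0.16; 1 95.25 0 0.82 -0.10; 2 91.25 0 0.82 -0.04; 3 87.25 0 0.82 0.02; 4 83.25 0 0.82 0.07; 5 79.25 0 0.81 0.13; 6 75.25 0 0.80 0.19; 7 71.25 0 0.79 0.24; 8 67.25 0 0.77 0.30; 9 63.25 0 0.74 0.35; 10 59.25 0 0.72 0.40; 11 55.25 0 0.69 0.45; 12 51.25 0 0.66 0.49; 13 47.25 0 0.62 0.54; 14 43.25 0 0.58 0.58; 15 39.25 0 0.54 0.62; 16 35.25 0 0.49 0.66; 17 31.25 0 0.45 0.69; 18 30.25 0 0.10 0.18; 19 29.25 0 0.10 0.18; 20 28.25 0 0.10 0.18; 21 27.25 0 0.09 0.18; 22 26.25 0 0.09 0.18; 23 25.25 0 0.09 0.18; 24 24.25 0 0.08 0.19; 25 23.25 0 0.08 0.19; 26 22.25 0 0.08 0.19; 27 21.25 0 0.07 0.19; 28 20.25 0 0.07 0.19; 29 19.25 0 0.07 0.19; 30 18.25 0 0.06 0.19; 31 17.25 0 0.06 0.20; 32 16.25 0 0.06 0.20; 33 15.25 0 0.05 0.20; 34 14.25 0 0.05 0.20; 35 13.25 0 0.05 0.20;
```

jog_arm(
  plan="0 0.81 -0.16 0 0 0 1; 0 0.82 -0.10 0 0 0 1; 0 0.82 -0.04 0 0 0 1; 0 0.82 0.02 0 0 0 1; 0 0.82 0.07 0 0 0 1; 0 0.81 0.13 0 0 0 1; 0 0 0 0 0 0 1; 0 0 0 0 0 0 1; 0 0 0 0 0 0 1; 0 0 0 0 0 0 1",
)

```text
time_s: 62.95
tcp_pos: [0.5767, 0.2054, 0.3164]
ee_rot: [[1.0, 0.011, 0.001], [0.011, -1.0, -0.001], [0.001, 0.001, -1.0]]
wrist_force: [1.7, -2.2, 5.3]
gripper_width: 0.104
gripper_force: 30.0
```

jog_arm(
  plan="0 0.80 0.19 0 0 0 1; 0 0.79 0.24 0 0 0 1; 0 0.77 0.30 0 0 0 1; 0 0.74 0.35 0 0 0 1; 0 0.72 0.40 0 0 0 1; 0 0.69 0.45 0 0 0 1; 0 0 0 0 0 0 1; 0 0 0 0 0 0 1; 0 0 0 0 0 0 1; 0 0 0 0 0 0 1",
)

```text
time_s: 63.95
tcp_pos: [0.5782, 0.0915, 0.2658]
ee_rot: [[1.0, 0.011, -0.001], [0.011, -1.0, -0.002], [-0.001, 0.002, -1.0]]
wrist_force: [6.5, -1.7, 0.1]
gripper_width: 0.104
gripper_force: 30.0
```

jog_arm(
  plan="0 0.66 0.49 0 0 0 1; 0 0.62 0.54 0 0 0 1; 0 0.58 0.58 0 0 0 1; 0 0.54 0.62 0 0 0 1; 0 0.49 0.66 0 0 0 1; 0 0.45 0.69 0 0 0 1; 0 0 0 0 0 0 1; 0 0 0 0 0 0 1; 0 0 0 0 0 0 1; 0 0 0 0 0 0 1",
)

```text
time_s: 64.95
tcp_pos: [0.5787, 0.0084, 0.1756]
ee_rot: [[1.0, 0.011, -0.001], [0.011, -1.0, -0.0], [-0.001, 0.0, -1.0]]
wrist_force: [6.1, -1.2, -2.7]
gripper_width: 0.102
gripper_force: 30.0
```

jog_arm(
  plan="0.04 0.10 0.18 0 0 0 1; 0.04 0.10 0.18 0 0 0 1; 0 0.10 0.18 0 0 0 1; 0 0.09 0.18 0 0 0 1; 0 0.09 0.18 0 0 0 1; 0 0.09 0.18 0 0 0 1; 0 0.08 0.19 0 0 0 1; 0 0.08 0.19 0 0 0 1; 0 0.08 0.19 0 0 0 1; 0 0.07 0.19 0 0 0 1",
)

```text
time_s: 65.95
tcp_pos: [0.5792, -0.0128, 0.131]
ee_rot: [[1.0, 0.011, -0.004], [0.011, -1.0, -0.001], [-0.004, 0.0, -1.0]]
wrist_force: [-4.8, 1.7, 0.9]
gripper_width: 0.1
gripper_force: 30.0
```

jog_arm(
  plan="0 0.07 0.19 0 0 0 1; 0 0.07 0.19 0 0 0 1; 0 0.06 0.19 0 0 0 1; 0 0.06 0.20 0 0 0 1; 0 0.06 0.20 0 0 0 1; 0 0 0 0 0 0 1; 0 0 0 0 0 0 1; 0 0 0 0 0 0 1; 0 0 0 0 0 0 1; 0 0 0 0 0 0 1",
)

```text
time_s: 66.95
tcp_pos: [0.5794, -0.0207, 0.107]
ee_rot: [[1.0, 0.011, -0.004], [0.011, -1.0, -0.001], [-0.004, 0.0, -1.0]]
wrist_force: [-5.3, -1.6, -2.3]
gripper_width: 0.105
gripper_force: 30.0
```

jog_arm(
  plan="0 0.03 0.12 0 0 0 1; 0 0.03 0.12 0 0 0 1; 0 0.03 0.12 0 0 0 1; 0 0.02 0.06 0 0 0 1; 0 0 0 0 0 0 1; 0 0 0 0 0 0 1; 0 0 0 0 0 0 1; 0 0 0 0 0 0 1; 0 0 0 0 0 0 1; 0 0 0 0 0 0 1",
)

```text
time_s: 67.95
tcp_pos: [0.5795, -0.0234, 0.0969]
ee_rot: [[1.0, 0.011, -0.004], [0.011, -1.0, -0.0], [-0.004, 0.0, -1.0]]
wrist_force: [-6.7, -0.7, -0.9]
gripper_width: 0.101
gripper_force: 30.0
```

jog_arm(
  plan="0 0.01 0.06 0 0 0 1; 0 0.01 0.06 0 0 0 1; 0 0.01 0.06 0 0 0 1; 0 0 0.06 0 0 0 1; 0 0 0 0 0 0 1; 0 0 0 0 0 0 1; 0 0 0 0 0 0 1; 0 0 0 0 0 0 1; 0 0 0 0 0 0 1; 0 0 0 0 0 0 1",
)

```text
time_s: 68.95
tcp_pos: [0.5797, -0.0237, 0.0954]
ee_rot: [[1.0, 0.013, -0.002], [0.013, -1.0, -0.001], [-0.002, 0.001, -1.0]]
wrist_force: [-15.7, 4.2, 20.8]
gripper_width: 0.104
gripper_force: 30.2
```

The cover met the deck, with force rising to 21 N at z 0.0954. I ease off, let go, and move over the button with the fingers shut.

jog_arm(
  plan="-0.05 0 -0.15 0 0 0 1; 0 0 0 0 0 0 0.7; 0 0 0 0 0 0 0.15; 0 0 0 0 0 0 0.15; 0 0 0 0 0 0 0.15; 0 0 -0.5 0 0 0 0.15; 0 0 -1 0 0 0 0.15; 0 0 -1 0 0 0 0.15; 0 0 -1 0 0 0 0.5; 0 0 -1 0 0 0 1",
)

```text
time_s: 69.95
tcp_pos: [0.5802, -0.024, 0.2097]
ee_rot: [[1.0, 0.011, 0.002], [0.011, -1.0, -0.0], [0.002, 0.0, -1.0]]
wrist_force: [-0.1, -1.1, 0.2]
gripper_width: 0.319
gripper_force: 0.0
```

jog_arm(
  plan="-0.8 -0.8 0 0 0 0 1; -0.8 -0.8 0 0 0 0 1; -0.8 -0.8 0 0 0 0 1; -0.8 -0.8 0 0 0 0 1; -0.8 -0.8 0 0 0 0 1; -0.8 -0.8 0 0 0 0 1; -0.8 -0.8 0 0 0 0 1; -0.8 -0.8 0 0 0 0 1; 0 0 0 0 0 0 1; 0 0 0 0 0 0 1",
)

```text
time_s: 70.95
tcp_pos: [0.4183, 0.1348, 0.2086]
ee_rot: [[1.0, 0.013, 0.002], [0.013, -1.0, 0.001], [0.002, -0.001, -1.0]]
wrist_force: [0.3, 0.6, -0.1]
gripper_width: 0.011
gripper_force: 0.0
```

```bash
python3 look.py scene n; python3 - <<'E'
import cv2
b=cv2.imread("pics/scene_n.png")[110:310,210:430]
cv2.imwrite("pics/crop_n.png",cv2.resize(b,None,fx=3,fy=3,interpolation=cv2.INTER_CUBIC))
from h import *
S=np.load("scene_n.npz"); Q=cloud("",S["d"],S["K"],S["E"])
m=(abs(Q[...,0]-.576)<.06)&(Q[...,1]>-.05)&(Q[...,1]<.01)&(Q[...,2]>.09)&(Q[...,2]<.16)
b=Q[m]; print(len(b), np.percentile(b,[5,50,95],axis=0).round(4))
E
```

```text
[0.4183 0.1348 0.2086] [[1.0, 0.013, 0.002], [0.013, -1.0, 0.001], [0.002, -0.001, -1.0]] 70.95
164 [[ 5.283e-01 -2.640e-02  1.154e-01]
 [ 5.840e-01 -2.000e-02  1.203e-01]
 [ 6.327e-01  1.000e-04  1.231e-01]]
```

View pics/crop_n.png

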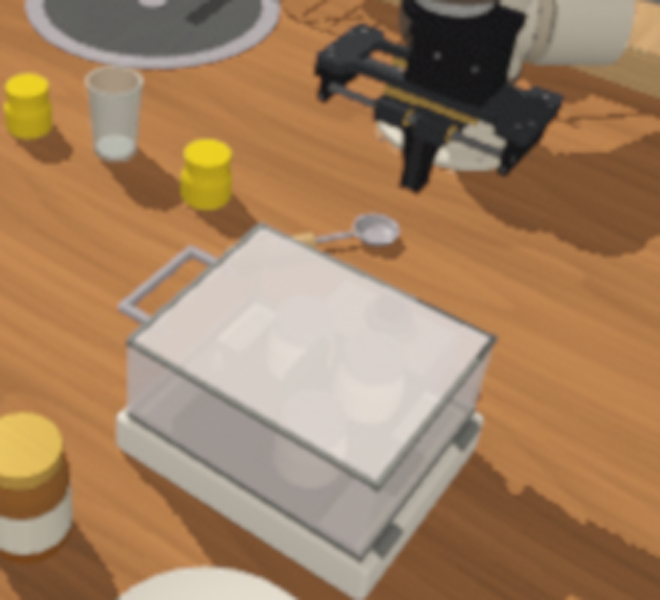

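The cover sits flat on the deck with the jars inside, and the bar top reads z 0.120 as expected when shut. Now the button.

jog_arm(
  plan="0 0 0.9 0 0 0 1; 0 0 0.9 0 0 0 1; 0 0 0.9 0 0 0 1; 0 0 0.9 0 0 0 1; 0 0 0.8 0 0 0 1; 0 0 0.4 0 0 0 1; 0 0 0.2 0 0 0 1; 0 0 0.2 0 0 0 1; 0 0 0.1 0 0 0 1; 0 0 0 0 0 0 1",
)

```text
time_s: 72.0
tcp_pos: [0.4183, 0.1344, 0.0753]
ee_rot: [[1.0, 0.011, 0.001], [0.011, -1.0, 0.0], [0.001, -0.0, -1.0]]
wrist_force: [-0.2, 0.9, -0.0]
gripper_width: 0.004
gripper_force: 0.0
```

jog_arm(
  plan="0 0 0.1 0 0 0 1; 0 0 0.08 0 0 0 1; 0 0 0.05 0 0 0 1; 0 0 0.05 0 0 0 1; 0 0 0 0 0 0 1; 0 0 0 0 0 0 1; 0 0 0 0 0 0 1; 0 0 0 0 0 0 1; 0 0 0 0 0 0 1; 0 0 0 0 0 0 1",
)

```text
time_s: 73.0
tcp_pos: [0.418, 0.1343, 0.0681]
ee_rot: [[1.0, 0.011, 0.0], [0.011, -1.0, 0.0], [0.0, -0.0, -1.0]]
wrist_force: [0.3, 0.0, -0.1]
gripper_width: 0.002
gripper_force: 0.0
```

jog_arm(
  plan="0 0 0.08 0 0 0 1; 0 0 0.08 0 0 0 1; 0 0 0.05 0 0 0 1; 0 0 0 0 0 0 1; 0 0 0 0 0 0 1; 0 0 0 0 0 0 1; 0 0 0 0 0 0 1; 0 0 0 0 0 0 1; 0 0 0 0 0 0 1; 0 0 0 0 0 0 1",
)

```text
time_s: 74.0
tcp_pos: [0.4182, 0.1344, 0.0629]
ee_rot: [[1.0, 0.012, 0.0], [0.012, -1.0, 0.0], [0.0, -0.0, -1.0]]
wrist_force: [-0.0, -0.2, 3.3]
gripper_width: 0.004
gripper_force: 2.0
```

jog_arm(
  plan="0 0 0.06 0 0 0 1; 0 0 0.06 0 0 0 1; 0 0 0.06 0 0 0 1; 0 0 0 0 0 0 1; 0 0 0 0 0 0 1; 0 0 0 0 0 0 1; 0 0 0 0 0 0 1; 0 0 0 0 0 0 1; 0 0 0 0 0 0 1; 0 0 0 0 0 0 1",
)

```text
time_s: 75.0
tcp_pos: [0.4184, 0.1344, 0.061]
ee_rot: [[1.0, 0.013, 0.001], [0.013, -1.0, -0.0], [0.001, 0.0, -1.0]]
wrist_force: [-8.3, -0.5, 28.2]
gripper_width: 0.005
gripper_force: 14.1
```

The button bottomed out: it stopped hard at z 0.061 with 28 N. I withdraw, check, and hand in.

jog_arm(
  plan="0 0 -0.3 0 0 0 1; 0 0 -0.8 0 0 0 1; 0 0 -1 0 0 0 1; 0 0 -1 0 0 0 1; 0 0 -1 0 0 0 1; 0 0 -1 0 0 0 1; 0 0 -0.5 0 0 0 1; 0 0 0 0 0 0 1; 0 0 0 0 0 0 1; 0 0 0 0 0 0 1",
)

```text
time_s: 76.0
tcp_pos: [0.4171, 0.1338, 0.1968]
ee_rot: [[1.0, 0.011, -0.003], [0.011, -1.0, -0.002], [-0.003, 0.002, -1.0]]
wrist_force: [0.2, 0.4, -0.1]
gripper_width: 0.006
gripper_force: 0.0
```

```bash
python3 look.py scene z; python3 - <<'E'
from h import *
S=np.load("scene_z.npz"); Q=cloud("",S["d"],S["K"],S["E"])
m=(abs(Q[...,0]-.576)<.06)&(Q[...,1]>-.05)&(Q[...,1]<.01)&(Q[...,2]>.09)&(Q[...,2]<.16)
print("bar",np.percentile(Q[m],[5,50,95],axis=0).round(4)[:,2]); print(r.finish_job())
E
```

```text
[0.4171 0.1338 0.1968] [[1.0, 0.011, -0.003], [0.011, -1.0, -0.002], [-0.003, 0.002, -1.0]] 76.0
bar [0.1156 0.12   0.1227]
the job is handed in; nothing more can be done
None
```

I handed the job in at 76 s with the carrier seated, all three white jars upright in their own compartments, the cover shut and the start button pressed to its stop; the hand-in returned no verdict.

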